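# Draw the used filter cartridge out of the dust extractor with its puller

### The arm

A 6-joint arm with a two-finger parallel gripper is mounted at the origin on a cart in front of the work surface, level with it; the furniture and walls round the work are solid. World frame = base frame: x ahead of the robot, y to its left, z up, the work surface at z = 0. Lengths are in m, angles in degrees, forces in N, time in s.
With the tool pointing down it reaches from about 0.35 to 0.8 m from the base axis. Payload 7.3 kg.
Tool frame: the origin (TCP) lies on the mounting face of the last link; the fingertips stand 173 mm ahead of it and the grasp point (between the pads) lies 155 mm ahead of it; z points along the fingers, y is the direction in which the jaws open and shut (so a half turn about z gives the same grasp; the last joint's range is limited). The gripper opens to 85 mm and grips with 20 to 120 N. Pads are 22 mm wide; open, the fingers measure 114 mm over their backs; the gripper's body (76 mm by 85 mm) begins 54 mm behind the grasp point. The pads swing forward as they close: fully open they stand 13 mm farther back than shut.
Start: joints at [-80.787, 19.595, 87.324, -0, 73.075, -8.365], TCP at [0.159, -0.5, 0.405] pointing down, gripper open.
Joint ranges: [-145.02, 145.02], [-44.19, 115.74], [2.07, 154.8], [-57.11, 237.11], [16.16, 152.29], [-177.93, 177.93]. Speed limits (degrees/s): [147.25, 147.25, 180, 180, 180, 180].

### API

Orientations are given as [roll, pitch, yaw] about the fixed x, y, z axes, in that order (R = Rz(yaw) Ry(pitch) Rx(roll)).
In Python, from cell import r, snapshot, calibration, silhouettes gives the robot as it stands.
- The arm moves only by the shell command python3 -m pendant 'ROWS'. ROWS is JSON, a list of rows, each an object with "grip": the opening, from 0 (shut) to 1 (fully open); "translation": the shift along the tool's x, y, z as a fraction of full scale, a list of three; "delta_rot": the turn, a rotation vector about the tool's x, y, z as a fraction of full scale, a list of three. A call has exactly 5 rows; each row shifts and turns the commanded pose from where the row before left it, along the tool's axes as they then stand; what a row does not reach is not made up. Full scale, the value 1, is 60 mm for a shift and 4 degrees for a turn. A row lasts 1/8 s, in which the tool goes at most 62.5 mm and 10.7 degrees, less where a joint would pass 70% of its speed; a pose out of reach is approached as far as the arm can. A call with a number of a shift or a turn outside -1 to 1 is refused whole. A call with a gripper value outside its range is refused whole. The fingers move at their own pace and stop on an object; the grip force is fixed at half the most. Time passes only in rows, so rows that do not move let the fingers close, or fill a call up. It gives the time, the measured TCP pose, the force and the opening at its end, in the units of the state.
- r.get_obs(): the state, without advancing time (a new reading comes with each control period).
- snapshot(name): name is "scene" or "top"; returns the picture (400x640x3 uint8, red, green, blue); there is no depth.
- calibration(name): a dict with "mtx" (3x3 intrinsics, pixels), "dist" ([k1, k2, p1, p2, k3] as OpenCV has them; the pictures are not rectified), "world_from_camera" (4x4, takes a point from camera to world coordinates). Camera axes: x right, y down, z forward; pixel columns grow to the right and rows downward; lengths in m; the calibration is good to about 2 mm. A picture is of the moment at which its call begins. calibration takes no time and is no camera call.
- r.hand_in(): hands the job in, once; it reports no verdict.
Trained networks look in the newest picture that a camera, given by its name, has taken for a name from the list of things; names that differ only in an ending like _2 or _b are one class to them, and where a whole thing is asked for, a point or a joint stands for the part that bears it (a point fixed in the world has none). Each returns a list of dicts, best first, with "score" (0 to 1); they miss things now and then, are a little off and sometimes report something else, mostly with a low value. They report only what shows in the picture. A call takes as long as a camera call. They do not tell look-alikes from the thing itself.
- silhouettes(camera, label): "pixels" (400x640 bool, what is visible of it) and "extent" ([left, top, right, bottom] in pixels, round what is visible of it).
The state is a dict: "t": time; "joints": joint angles; "joint_velocities": joint speeds; "effort": joint torques, N m; "ee_pos": TCP position; "tool_rot": TCP orientation; "contact_force": force on the tool from outside, world axes, zero at the start; "torque": the same for the moment, N m; "gripper_width": finger opening in m.
Only numpy, scipy, OpenCV 4.12 (cv2) and the standard library are available. Lean on these libraries where they do the work, as an engineer would, in place of code of your own. Each camera call takes 0.05 s, during which the arm holds its last target.

### The job

The used filter in the desk dust extractor is due for a change. Take the puller key from its stand, screw it clockwise into the brass insert in the filter cartridge until its collar sits home on the cartridge's top (with a light hand: forced at a wrong start or overtightened, the insert would turn in its plastic seat, and it must not), draw the cartridge straight up out of its well, and stand it upright on the floor of the steel tray, without dropping it and with the puller still screwed in. Leave the bottles and other things on the table where they are.

Things in the scene. Friction and masses are not known exactly. Their poses are not given: they have to be found in the camera images.
- extractor: desk dust extractor, fixed: white rounded casing, its flat top 76 mm above the table, with a round barred grille in the front part of the top and a square filter well in the rear part. Origin on the table under the axis of the well, z up; from there the casing reaches 160 mm to -x (grille side), 64 mm to +x and 92 mm to either side
- well (a point): centre of the well's opening, 76 mm above the table. The well is a vertical shaft 66 mm square whose floor is 8 mm above the table. Spring-backed felt seals in its two y walls grip the cartridge: drawing it straight up takes about 10 to 15 N at first, weight included, less as its lower end passes the seals
- cartridge: filter cartridge, loose: a grey frame with white paper pleats, 62 mm square, 64 mm tall, 0.2 to 0.4 kg, standing on the floor of the well with 2 mm play all round and its top 4 mm below the casing's top. Origin at the centre of its underside, z up, x and y along its sides
- socket (a point): centre of the round 26 mm mouth in the cartridge's top face (64 mm above its origin). Brass insert inside: coarse right-hand two-start thread, two helical ribs, lead 20 mm per turn, first rib 8 mm down, clear core 15 mm. The ribs begin bluntly, where round the mouth varies and is not given by this pose. Below, a funnel leads to an 11.6 mm pilot bore, 32 to 46 mm down
- insert (a joint): turn of the brass insert in its seat in the cartridge (rad, 0 as found; says nothing of where the ribs begin). It is only a press fit: a twist over about 0.12 N m turns and spoils it, as when the pin is driven against the blunt beginning of a rib or turned on by more than about 0.4 rad once the collar lies down. Threading in properly takes under 0.06 N m
- puller: puller key, loose, 115 mm long, 0.12 kg, upright in its stand. Origin at its lower tip, z along the stem up to the handle. From the tip: 9 mm round-ended pilot nose to 22 mm; 4 mm cross pin along x at 24 mm; 13 mm stem to 44 mm; 34 mm round collar from 44 to 50 mm; 11 mm stem; wing handle from 85 to 115 mm
- wing (a point): centre of the puller's flat black wing handle, 100 mm above its tip; the wing is 64 mm long (x), 14 mm thick (y), 30 mm tall. The puller stays where it is in the thread when let go, so that the wing can be gripped anew half a turn later
- pin (a point): centre of the puller's cross pin (22 mm from end to end, along x), 24 mm above its tip. The pin runs in the thread: lowered into the mouth it lands on a rib, the tip then 30 to 40 mm below the cartridge's top; turned clockwise (from above) under light pressure it sinks 20 mm per turn, until after 0.2 to 0.75 turn the collar lies on the top (tip 44 mm below it). Axial play about 1 mm
- stand: round weighted stand for the puller, fixed, white, 68 mm across the foot, 50 mm tall, with a 26 mm upright bore open at the top; the puller's collar rests on its top. Origin at the centre of its underside
- tray: shallow stainless tray, fixed, 180 (x) x 140 (y) mm, rim 23 mm high, its flat inner floor 150 x 110 mm and 9 mm above the table. Origin at the centre of its underside, z up
- polish_silver: bystander: grey polish bottle with a gold cap, 27 x 34 x 88 mm tall; origin at the centre of its underside
- polish_red: bystander: red polish bottle with a black cap, 27 x 34 x 74 mm tall; origin at the centre of its underside
- polish_pink: bystander: pink polish bottle with a black cap, 27 x 34 x 78 mm tall; origin at the centre of its underside
- clear_pot: bystander: clear lidded pot, 69 mm across, 41 mm tall; origin at the centre of its underside
- glass: bystander: small clear measuring glass, 37 mm across, 42 mm tall; origin at the centre of its underside
- clip: bystander: pink plastic clip, 54 mm long, lying flat; origin at the centre of its underside
Not all that is in view belongs to the job. Leave any blue, green or purple look-alike of the puller alone.

How it is judged:
By the outcome, as a careful person would: the job done as asked, in the order asked, and still so for the second after the job is handed in, with the robot touching nothing.
It also fails if it takes over 70 s, if anything falls off the work surface, if the arm or the gripper's body presses on something with over 40 N, if the wrist force passes 120 N, or if a joint passes its speed limit or range.

## Working session

There is one attempt and no reset: what is moved stays moved. The work goes in short steps, Python scripts to look and compute and a shell command to move; the robot and the scene stay as the last step left them, time stands still between calls to the robot, and variables do not carry over. Pictures are saved under pics/ and viewed, and the job is handed in when it is done.

```bash
ls; mkdir -p pics; python3 - <<'E'
from cell import r, snapshot, calibration
import cv2
for n in ("scene","top"):
    im=snapshot(n); cv2.imwrite(f"pics/{n}0.png",im[:,:,::-1])
    c=calibration(n); print(n,c)
print(r.get_obs())
E
```

```text
pics
scene {'mtx': array([[460.11196791,   0.        , 327.91424229],
       [  0.        , 460.11196791, 194.19659954],
       [  0.        ,   0.        ,   1.        ]]), 'dist': array([-0.06162252,  0.        ,  0.        ,  0.        ,  0.        ]), 'world_from_camera': array([[-0.56934892, -0.6101301 ,  0.55098373, -0.01799933],
       [-0.82187367,  0.4380216 , -0.36422623,  0.31185895],
       [-0.01911739, -0.66021083, -0.75083699,  0.95250938],
       [ 0.        ,  0.        ,  0.        ,  1.        ]])}
top {'mtx': array([[392.87553674,   0.        , 317.56308075],
       [  0.        , 392.87553674, 197.20281586],
       [  0.        ,   0.        ,   1.        ]]), 'dist': array([-0.06362044,  0.        ,  0.        ,  0.        ,  0.        ]), 'world_from_camera': array([[-0.01365933, -0.98393128,  0.17802431,  0.40797338],
       [-0.99990181,  0.01288389, -0.00551124, -0.09037723],
       [ 0.00312904, -0.17808211, -0.98401066,  1.23621555],
       [ 0.        ,  0.        ,  0.        ,  1.        ]])}
{'t': 0.1, 'joints': array([-8.07863044e+01,  1.96306215e+01,  8.73690848e+01,  3.11471852e-05,
        7.30749821e+01, -8.36574235e+00]), 'joint_velocities': array([-0.05653223, -0.04402167, -0.03310736, -0.01753412, -0.04705851,
       -0.06075662]), 'effort': array([ 1.71285403e-03, -4.34447014e+01, -2.46491683e+01, -9.39598863e-05,
        4.71546926e-03,  4.68694566e-06]), 'ee_pos': array([ 0.15856265, -0.50036367,  0.4041281 ]), 'tool_rot': array([-1.79926111e+02, -1.08959904e-02,  1.75794219e+01]), 'contact_force': array([ 0.87932578, -0.23651425, -1.49826491]), 'torque': array([ 0.03475965, -0.00361111,  0.0216344 ]), 'gripper_width': 0.08545213936914758}
```

View pics/scene0.png

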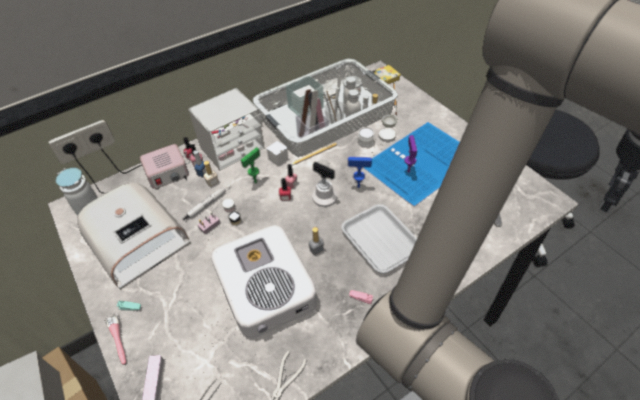

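View pics/top0.png

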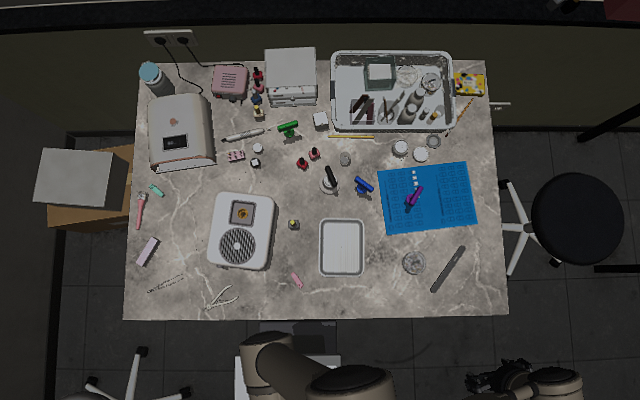

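The scene view shows the extractor at about (265,275), the puller with black wing at (323,180) and the tray at (380,238). In the top view they are at (243,230), (330,180) and (341,247). I'll use the networks to locate them.

```bash
cat > h.py <<'E'
import numpy as np, cv2, json
from cell import r, snapshot, calibration, silhouettes
C={n:calibration(n) for n in("scene","top")}
def proj(n,P):
    c=C[n]; T=np.linalg.inv(c["world_from_camera"]); P=np.atleast_2d(np.asarray(P,float))
    return cv2.projectPoints(P,cv2.Rodrigues(T[:3,:3])[0],T[:3,3],c["mtx"],c["dist"])[0][:,0]
def onz(n,px,z):
    c=C[n]; u=cv2.undistortPoints(np.atleast_2d(np.asarray(px,float))[:,None],c["mtx"],c["dist"])[:,0]
    W=c["world_from_camera"]; d=np.c_[u,np.ones(len(u))]@W[:3,:3].T; o=W[:3,3]
    return o+d*((z-o[2])/d[:,2])[:,None]
E
python3 - <<'E'
from h import *
im={n:snapshot(n) for n in C}
np.savez("im0.npz",**im)
S={}
for n in C:
    for l in ["puller","extractor","cartridge","tray","stand","polish_silver","polish_red","polish_pink","glass","clip","clear_pot"]:
        for k,d in enumerate(silhouettes(n,l)):
            e=d["extent"]; m=d["pixels"]; ys,xs=np.nonzero(m)
            if d["score"]>.2: print(n,l,round(d["score"],2),np.round(e),len(xs),np.round([xs.mean(),ys.mean()],1)); S[f"{n}-{l}-{k}"]=m
np.savez("S0.npz",**S)
E
```

```text
scene puller 0.74 [309. 162. 334. 189.] 392 [323.1 175. ]
scene puller 0.64 [243. 146. 260. 182.] 352 [251.6 163.4]
scene puller 0.55 [345. 155. 372. 189.] 423 [359.  166.9]
scene extractor 0.92 [210. 226. 317. 342.] 7256 [264.4 283. ]
scene cartridge 0.59 [238. 240. 271. 273.] 609 [254.1 255.4]
scene tray 0.59 [239. 238. 269. 270.] 621 [254.  255.8]
scene tray 0.57 [340. 205. 417. 272.] 3172 [379.5 237.6]
scene stand 0.65 [347. 289. 370. 306.] 188 [360.7 295.9]
scene polish_silver 0.86 [310. 233. 324. 254.] 265 [315.  243.4]
scene polish_red 0.25 [314. 157. 333. 190.] 329 [323.2 174.5]
scene polish_pink 0.45 [282. 162. 298. 189.] 199 [290.4 177.2]
scene glass 0.6 [317. 158. 328. 167.] 88 [323.4 162.1]
scene glass 0.59 [310. 163. 336. 190.] 353 [322.8 174.5]
scene clip 0.58 [348. 288. 372. 300.] 164 [361.5 296.1]
top puller 0.67 [326. 167. 337. 186.] 162 [329.6 177.3]
top puller 0.54 [407. 186. 422. 205.] 168 [414.  196.6]
top puller 0.48 [354. 178. 376. 192.] 202 [362.9 185.9]
top puller 0.47 [277. 119. 295. 137.] 238 [287.4 127.9]
top extractor 0.86 [203. 193. 277. 269.] 4030 [240.6 232. ]
top cartridge 0.82 [231. 202. 256. 225.] 429 [242.1 213.6]
top tray 0.55 [316. 216. 368. 279.] 2650 [340.9 247.1]
top stand 0.51 [318. 177. 340. 194.] 211 [328.3 186. ]
top polish_silver 0.48 [289. 220. 300. 230.] 100 [293.  224.2]
top polish_red 0.64 [298. 157. 311. 168.] 104 [301.6 163.8]
top glass 0.46 [344. 155. 349. 165.] 89 [345.2 156.9]
top clip 0.65 [297. 276. 303. 285.] 43 [297.3 280.7]
top clear_pot 0.64 [405. 250. 426. 272.] 394 [414.  261.9]
top clear_pot 0.26 [324. 167. 335. 187.] 136 [329.8 177.2]
```

```bash
python3 - <<'E'
import numpy as np,cv2
im=np.load("im0.npz")
a=cv2.resize(im["top"][160:300,190:430],None,fx=3.3,fy=3.3,interpolation=cv2.INTER_CUBIC)
cv2.imwrite("pics/tz.png",a[:,:,::-1])
a=cv2.resize(im["scene"][130:350,200:430],None,fx=2.7,fy=2.7,interpolation=cv2.INTER_CUBIC)
cv2.imwrite("pics/sz.png",a[:,:,::-1])
E
```

```text
(no output)
```

View pics/tz.png

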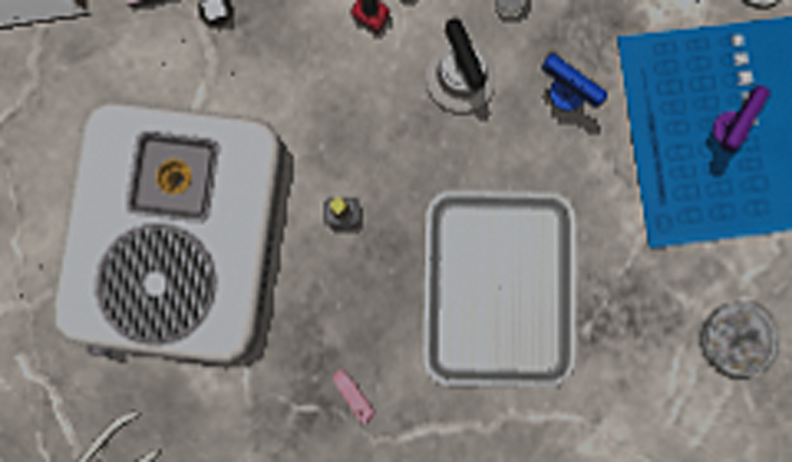

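View pics/sz.png

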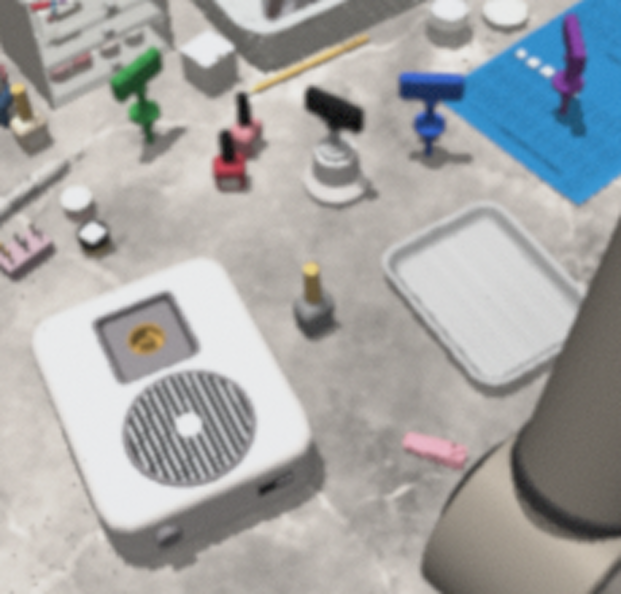

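```bash
python3 - <<'E'
import numpy as np,cv2
im=np.load("im0.npz")
def z(n,x,y,w,s): return cv2.resize(im[n][y:y+w,x:x+w],None,fx=s,fy=s,interpolation=cv2.INTER_NEAREST)
a=np.hstack([z("top",222,195,40,10),z("scene",234,235,40,10)])
b=np.hstack([z("top",310,160,40,10),z("scene",303,155,40,10)])
cv2.imwrite("pics/zz.png",a[:,:,::-1]);cv2.imwrite("pics/zw.png",b[:,:,::-1])
E
```

```text
(no output)
```

View pics/zz.png

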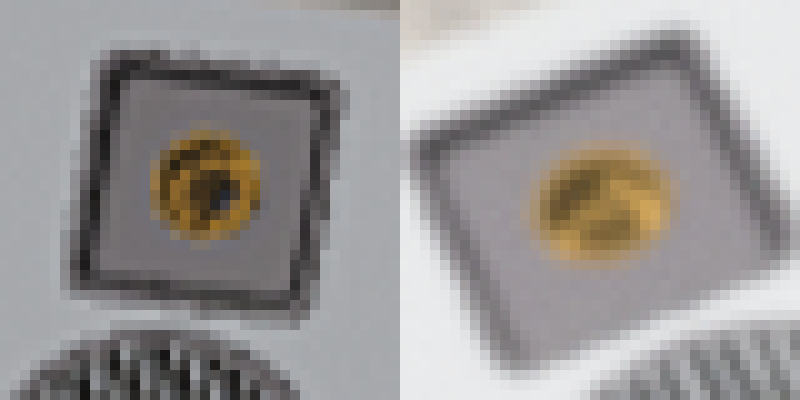

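View pics/zw.png

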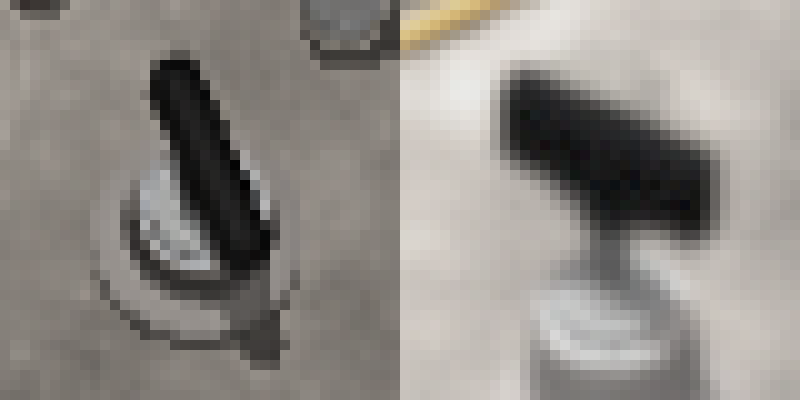

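```bash
cat > fit.py <<'E'
from h import *
from scipy.optimize import minimize
def render(n,polys,win,ss=8):
    x,y,w=win; m=np.zeros((w*ss,w*ss),np.uint8)
    for P in polys:
        q=(proj(n,P)-[x,y]+.5)*ss-.5
        cv2.fillConvexPoly(m,cv2.convexHull(np.round(q*16).astype(np.int32)),255,shift=4)
    return cv2.resize(m,(w,w),interpolation=cv2.INTER_AREA)/255.
def rz(a): c,s=np.cos(a),np.sin(a); return np.array([[c,-s,0],[s,c,0],[0,0,1]])
def box(cx,cy,cz,a,L,W,H):
    P=np.array([[i,j,k] for i in(-L/2,L/2) for j in(-W/2,W/2) for k in(-H/2,H/2)])
    return P@rz(a).T+[cx,cy,cz]
def fit(make,alphas,p0,steps):
    # alphas: list (cam,win,alpha,sigma)
    def cost(p):
        e=0
        for n,w,a,s in alphas:
            m=render(n,make(p),w)
            if s: m=cv2.GaussianBlur(m,(0,0),s)
            e+=((m-a)**2).mean()
        return e
    best=None
    S=np.vstack([p0]+[np.array(p0)+np.eye(len(p0))[i]*steps[i] for i in range(len(p0))])
    r_=minimize(cost,p0,method="Nelder-Mead",options=dict(initial_simplex=S,xatol=1e-5,fatol=1e-9,maxiter=400))
    return r_.x,r_.fun
E
python3 - <<'E'
from fit import *
im=np.load("im0.npz")
def al(n,win,f,lo,hi):
    x,y,w=win; I=f(im[n][y:y+w,x:x+w].astype(float)); return np.clip((I-lo)/(hi-lo),0,1)
g=lambda I:-I.mean(2)
wt=(318,160,24); ws=(308,158,30)
A=[("top",wt,al("top",wt,g,-55,-15),.3),("scene",ws,al("scene",ws,g,-90,-30),.8)]
mk=lambda p:[box(p[0],p[1],.106,p[2],.064,.014,.030)]
c0=onz("scene",[[322,173]],.106)[0]; print(c0, onz("top",[[330,177]],.106))
for sel in ([0,1],[0],[1]):
  for a0 in (-.4,.4,0):
    x,f=fit(mk,[A[i] for i in sel],[c0[0],c0[1],a0],[.01,.01,.2]); print("wing",sel,np.round(x[:2],4),np.degrees(x[2]).round(1),f)
# brass circle z .072
t=np.linspace(0,2*np.pi,40)
circ=lambda p:[np.c_[p[0]+.013*np.cos(t),p[1]+.013*np.sin(t),0*t+.072]]
b=lambda I:I[...,0]-I[...,2]
bt=(232,203,22); bs=(244,246,24)
for n,w in(("top",bt),("scene",bs)):
    x,y,k=w; print(n,np.round(b(im[n][y+k//2-1,x:x+k].astype(float))))
for nme,w,hi in(("top",bt,40),("scene",bs,50)):
    x,y,k=w; B=al(nme,w,b,5,hi)
    B=cv2.morphologyEx((B>.45).astype(np.uint8),cv2.MORPH_CLOSE,np.ones((7,7)))
    ys,xs=np.nonzero(B); 
    c0=onz(nme,[[x+xs.mean(),y+ys.mean()]],.072)[0]; 
    q,f=fit(circ,[(nme,w,B.astype(float),0)],c0[:2],[.005,.005]); print("brass",nme,c0,q,f,len(xs))
E
```

```text
[ 0.67128813 -0.1275651   0.106     ] [[ 0.67256932 -0.13424574  0.106     ]]
wing [0, 1] [ 0.6728 -0.1356] 17.0 0.11298398855640915
wing [0, 1] [ 0.6736 -0.1355] 17.1 0.11293161512729577
wing [0, 1] [ 0.6731 -0.1355] 17.3 0.11330118929739692
wing [0] [ 0.6728 -0.1362] 19.6 0.026569707267291486
wing [0] [ 0.6723 -0.1365] 19.8 0.026732941384429804
wing [0] [ 0.6727 -0.1362] 19.8 0.0262650354068003
wing [1] [ 0.6763 -0.1347] 7.2 0.0690829466854837
wing [1] [ 0.6758 -0.1351] 6.0 0.06918273606657367
wing [1] [ 0.6762 -0.1347] 6.1 0.06932658971329064
top [  0.   3.   2.   0.  -7.  80.  55.  96.  88.  38.  31.  26.  11.  41.
 105.  98.   7.  -1.   0.   1.   2.   1.]
scene [  0.   5.  18.  48.  69.  71.  79.  86.  83.  75.  70.  69.  68.  84.
 102.  95.  54.  14.   2.  -1.   0.   1.   1.   0.]
brass top [0.57333354 0.12974914 0.072     ] [0.5713235  0.12812981] 0.08126956891977338 104
brass scene [0.57746585 0.12969187 0.072     ] [0.57154548 0.13145291] 0.16684090520739886 188
```

```bash
python3 - <<'E'
from fit import *
im=np.load("im0.npz")
def al(n,win,f,lo,hi):
    x,y,w=win; I=f(im[n][y:y+w,x:x+w].astype(float)); return np.clip((I-lo)/(hi-lo),0,1)
g=lambda I:-I.mean(2)
for n,w in(("top",(322,163,18)),("scene",(310,160,28))):
    x,y,k=w; print(np.array2string(im[n][y:y+k,x:x+k].mean(2).astype(int),max_line_width=200))
t=np.linspace(0,2*np.pi,40)
circ=lambda p:[np.c_[p[0]+p[2]*np.cos(t),p[1]+p[2]*np.sin(t),0*t+.072]]
b=lambda I:I[...,0]-I[...,2]
bt=(232,203,22); bs=(244,246,24)
for nme,w,hi in(("top",bt,80),("scene",bs,60)):
    x,y,k=w; B=al(nme,w,b,5,hi)
    B=cv2.morphologyEx(B,cv2.MORPH_CLOSE,cv2.getStructuringElement(2,(7,7)))
    print((B*9).astype(int))
    ys,xs=np.nonzero(B>.5)
    c0=onz(nme,[[x+xs.mean(),y+ys.mean()]],.072)[0]
    q,f=fit(circ,[(nme,w,B,0)],[*c0[:2],.013],[.005,.005,.002]); print("brass",nme,c0,q,f)
E
```

```text
[[139 138 137 136 130 131 131 132 130 124 122 122 123 122 125 126 128 131]
 [145 143 142 141 140 126 124 134 127 121 122 124 126 121 125 123 122 125]
 [149 145 147 135 123  81  82 119 125 119 119 122 124 118 123 125 127 121]
 [147 146 150  84  13  10   9  43 128 122 120 121 123 120 122 122 124 121]
 [142 144 153  31  24  28  22   9 118 127 118 118 122 121 116 120 126 121]
 [136 140 141  17  20  35  27  16  42 133 121 118 123 122 117 122 128 124]
 [135 139 116  18  17  32  31  22   8 120 127 121 122 120 122 125 127 123]
 [135 139 147  44  12  26  34  28  15  45 136 126 120 123 122 123 124 120]
 [134 134 141  94  13  19  35  32  20  24 125 132 124 124 125 125 124 124]
 [137 136 139 148  34  13  29  34  27  14  49 132 129 130 127 123 123 128]
 [141 138 139 142  99  16  22  36  30  20  47 141 136 132 129 126 124 129]
 [139 138 140 144 151  30  16  32  34  24   8 129 142 131 127 131 131 129]
 [138 139 140 143 122  62  15  25  38  29  14  50 162 133 129 132 139 133]
 [138 139 139 147 137  91  18  19  34  34  23   4 163 145 131 132 137 135]
 [142 136 144 156 180 104  18  16  29  36  28  13 
[... 5235 characters left out ...]
 9 9 9 9 9 9 9 9 9 3 0 0 0 0 0 0 0]
 [0 0 0 2 5 9 9 9 9 9 9 9 9 9 7 3 0 0 0 0 0 0 0 0]
 [0 0 0 0 2 6 9 9 9 9 9 9 7 5 2 0 0 0 0 0 0 0 0 0]
 [0 0 0 0 0 1 3 4 5 5 5 4 2 1 0 0 0 0 0 0 0 0 0 0]
 [0 0 0 0 0 0 0 0 0 0 0 0 0 0 0 0 0 0 0 0 0 0 0 0]
 [0 0 0 0 0 0 0 0 0 0 0 0 0 0 0 0 0 0 0 0 0 0 0 0]
 [0 0 0 0 0 0 0 0 0 0 0 0 0 0 0 0 0 0 0 0 0 0 0 0]
 [0 0 0 0 0 0 0 0 0 0 0 0 0 0 0 0 0 0 0 0 0 0 0 0]
 [0 0 0 0 0 0 0 0 0 0 0 0 0 0 0 0 0 0 0 0 0 0 0 0]
 [0 0 0 0 0 0 0 0 0 0 0 0 0 0 0 0 0 0 0 0 0 0 0 0]
 [0 0 0 0 0 0 0 0 0 0 0 0 0 0 0 0 0 0 0 0 0 0 0 0]
 [0 0 0 0 0 0 0 0 0 0 0 0 0 0 0 0 0 0 0 0 0 0 0 0]]
brass scene [0.57496032 0.12976196 0.072     ] [0.5749821  0.12936746 0.017177  ] 0.007993501475204315
```

```bash
python3 - <<'E'
from fit import *
im=np.load("im0.npz")
def al(n,win,f,lo,hi):
    x,y,w=win; I=f(im[n][y:y+w,x:x+w].astype(float)); return np.clip((I-lo)/(hi-lo),0,1)
g=lambda I:-I.mean(2)
wt=(316,160,30); ws=(308,158,30)
A=[["top",wt,al("top",wt,g,-125,-30),.3],["scene",ws,al("scene",ws,g,-180,-40),1.]]
A[1][2][20:]=0
A[0][2][26:]*=1
mk=lambda p:[box(p[0],p[1],.106,p[2],.064,.014,.030)]
for sel in ([0,1],[0],[1]):
  for a0 in (.35,.0):
    x,f=fit(mk,[A[i] for i in sel],[.672,-.134,a0],[.01,.01,.2]); print("wing",sel,np.round(x[:2],4),np.degrees(x[2]).round(1),f)
p=[.6728,-.1345,.33]
for n,w in(("top",wt),("scene",ws)):
    x0,y0,k=w; a=cv2.resize(im[n][y0:y0+k,x0:x0+k],None,fx=13,fy=13,interpolation=0)
    x,f=fit(mk,A[:2],[.672,-.134,.35],[.01,.01,.2])
    h=cv2.convexHull(((proj(n,mk(x)[0])-[x0,y0]+.5)*13).astype(np.float32)).astype(int)
    cv2.polylines(a,[h],True,(255,0,0)); cv2.imwrite(f"pics/w_{n}.png",a[:,:,::-1])
# tray & extractor well: corners
E
python3 -c "
import cv2,numpy as np
cv2.imwrite('pics/wf.png',np.hstack([cv2.imread('pics/w_top.png'),cv2.imread('pics/w_scene.png')]))"
```

```text
wing [0, 1] [ 0.6747 -0.1355] 20.3 0.06795064564326853
wing [0, 1] [ 0.6746 -0.1356] 20.4 0.0682328888620822
wing [0] [ 0.6738 -0.1358] 20.6 0.029388651232742806
wing [0] [ 0.6737 -0.1359] 20.3 0.02939804993150153
wing [1] [ 0.6773 -0.135 ] 16.6 0.035425334459131236
wing [1] [ 0.676  -0.1349] 16.7 0.03518585253745112
```

View pics/wf.png

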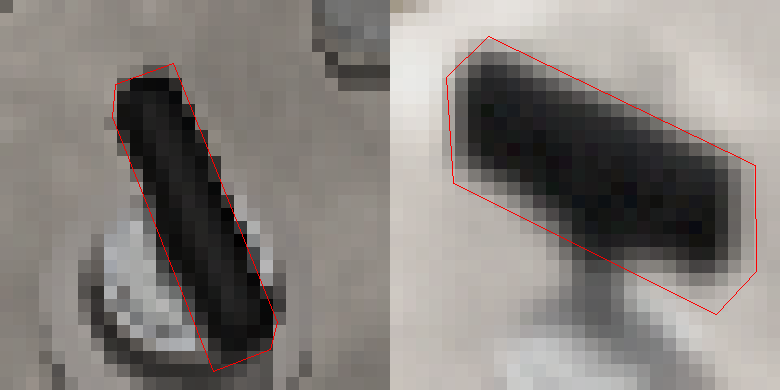

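Measured: the wing is at about (0.674, -0.1355) with yaw about 20°, and the socket mouth is at about (0.574, 0.1297). I'll move over to the wing first.

```bash
python3 -m pendant '[{"grip":0.5,"translation":[0.9,-0.287,0],"delta_rot":[0,0,0]},{"grip":0.5,"translation":[0.9,-0.287,0],"delta_rot":[0,0,0]},{"grip":0.5,"translation":[0.9,-0.287,0],"delta_rot":[0,0,0]},{"grip":0.5,"translation":[0.9,-0.287,0],"delta_rot":[0,0,0]},{"grip":0.5,"translation":[0.9,-0.287,0],"delta_rot":[0,0,0]}]'
python3 -m pendant '[{"grip":0.5,"translation":[0.9,-0.287,0],"delta_rot":[0,0,0]},{"grip":0.5,"translation":[0.9,-0.287,0],"delta_rot":[0,0,0]},{"grip":0.5,"translation":[0.9,-0.287,0],"delta_rot":[0,0,0]},{"grip":0.5,"translation":[0.9,-0.287,0],"delta_rot":[0,0,0]},{"grip":0.5,"translation":[0.9,-0.287,0],"delta_rot":[0,0,-1]}]'
python3 -m pendant '[{"grip":0.5,"translation":[0,0,0.1],"delta_rot":[0,0,-1]},{"grip":0.5,"translation":[0,0,0.1],"delta_rot":[0,0,-1]},{"grip":0.5,"translation":[0,0,0.1],"delta_rot":[0,0,-1]},{"grip":0.5,"translation":[0,0,0],"delta_rot":[0,0,-1]},{"grip":0.5,"translation":[0,0,0],"delta_rot":[0,0,-1]}]'
```

```text
t: 1.92
ee_pos: [0.3913, -0.3356, 0.4049]
tool_rot: [180.0, -0.0, 17.6]
contact_force: [0.5, -0.6, -0.3]
gripper_width: 0.0426
t: 2.55
ee_pos: [0.6227, -0.172, 0.4047]
tool_rot: [180.0, -0.0, 21.7]
contact_force: [-0.1, -1.0, -0.1]
gripper_width: 0.0429
t: 3.18
ee_pos: [0.6214, -0.1732, 0.3864]
tool_rot: [-180.0, 0.0, 41.7]
contact_force: [-0.3, 0.2, -0.4]
gripper_width: 0.0428
```

```bash
python3 -m pendant '[{"grip":0.5,"translation":[0,0,0.1],"delta_rot":[0,0,-1]},{"grip":0.5,"translation":[0,0,0.1],"delta_rot":[0,0,-1]},{"grip":0.5,"translation":[0,0,0.1],"delta_rot":[0,0,-1]},{"grip":0.5,"translation":[0,0,0.1],"delta_rot":[0,0,-1]},{"grip":0.5,"translation":[0,0,0.1],"delta_rot":[0,0,-1]}]' >/dev/null
python3 -m pendant '[{"grip":0.5,"translation":[0,0,0],"delta_rot":[0,0,-1]},{"grip":0.5,"translation":[0,0,0],"delta_rot":[0,0,-1]},{"grip":0.5,"translation":[0,0,0],"delta_rot":[0,0,-1]},{"grip":0.5,"translation":[0,0,0],"delta_rot":[0,0,-1]},{"grip":0.5,"translation":[0,0,0],"delta_rot":[0,0,-1]}]' >/dev/null
python3 -m pendant '[{"grip":0.5,"translation":[0,0,0],"delta_rot":[0,0,-1]},{"grip":0.5,"translation":[0,0,0],"delta_rot":[0,0,-1]},{"grip":0.5,"translation":[0,0,0],"delta_rot":[0,0,-1]},{"grip":0.5,"translation":[0,0,0],"delta_rot":[0,0,-1]},{"grip":0.5,"translation":[0,0,0],"delta_rot":[0,0,-1]}]' >/dev/null
python3 -m pendant '[{"grip":0.5,"translation":[0,0,0],"delta_rot":[0,0,-1]},{"grip":0.5,"translation":[0,0,0],"delta_rot":[0,0,-1]},{"grip":0.5,"translation":[0,0,0],"delta_rot":[0,0,-1]},{"grip":0.5,"translation":[0,0,0],"delta_rot":[0,0,-1]},{"grip":0.5,"translation":[0,0,0],"delta_rot":[0,0,-1]}]' 
python3 -m pendant '[{"grip":0.5,"translation":[0,0,0],"delta_rot":[0,0,-1]},{"grip":0.5,"translation":[0,0,0],"delta_rot":[0,0,-1]},{"grip":0.5,"translation":[0,0,0],"delta_rot":[0,0,-1]},{"grip":0.5,"translation":[0,0,0],"delta_rot":[0,0,-1]},{"grip":0.5,"translation":[0,0,0],"delta_rot":[0,0,-1]}]' >/dev/null
python3 -m pendant '[{"grip":0.5,"translation":[0,0,0],"delta_rot":[0,0,-1]},{"grip":0.5,"translation":[0,0,0],"delta_rot":[0,0,-1]},{"grip":0.5,"translation":[0,0,0],"delta_rot":[0,0,-1]},{"grip":0.5,"translation":[0,0,0],"delta_rot":[0,0,-1]},{"grip":0.5,"translation":[0,0,0],"delta_rot":[0,0,-1]}]' >/dev/null
python3 -m pendant '[{"grip":0.5,"translation":[0,0,0],"delta_rot":[0,0,-1]},{"grip":0.5,"translation":[0,0,0],"delta_rot":[0,0,-1]},{"grip":0.5,"translation":[0,0,0],"delta_rot":[0,0,-1]},{"grip":0.5,"translation":[0,0,0],"delta_rot":[0,0,-1]},{"grip":0.5,"translation":[0,0,0],"delta_rot":[0,0,-1]}]' >/dev/null
python3 -m pendant '[{"grip":0.5,"translation":[0,0,0],"delta_rot":[0,0,-1]},{"grip":0.5,"translation":[0,0,0],"delta_rot":[0,0,-1]},{"grip":0.5,"translation":[0,0,0],"delta_rot":[0,0,-1]},{"grip":0.5,"translation":[0,0,0],"delta_rot":[0,0,-1]},{"grip":0.5,"translation":[0,0,0],"delta_rot":[0,0,-0.5]}]'
cat >> h.py <<'E'
def tool(d,yaw):
    a=np.radians(yaw); tx=np.array([np.cos(a),np.sin(a),0]); ty=np.array([np.sin(a),-np.cos(a),0])
    d=np.asarray(d); return np.round([d@tx*1e3,d@ty*1e3,-d[2]*1e3],2), np.round(np.array([d@tx,d@ty,-d[2]])/.06,4)
E
python3 - <<'E'
from h import *
o=r.get_obs(); print(o["joints"],o["ee_pos"],o["tool_rot"])
print(tool(np.array([.6743,-.1355,.261])-o["ee_pos"],o["tool_rot"][2]))
E
```

```text
t: 5.68
ee_pos: [0.6214, -0.1733, 0.3565]
tool_rot: [-180.0, -0.0, 121.7]
contact_force: [1.1, 0.3, -0.0]
gripper_width: 0.0426
t: 8.18
ee_pos: [0.6214, -0.1732, 0.3566]
tool_rot: [180.0, -0.0, -160.4]
contact_force: [0.5, 0.1, 0.5]
gripper_width: 0.0427
[-2.23782878e+01  3.44257694e+01  7.06727592e+01 -6.18185776e-03
  7.49112082e+01 -1.32024757e+02] [ 0.62137703 -0.17323123  0.3565709 ] [ 1.79997915e+02 -1.12286845e-02 -1.60351921e+02]
(array([-62.53,  17.74,  95.57]), array([-1.0421,  0.2957,  1.5928]))
```

```bash
python3 -m pendant '[{"grip":0.5,"translation":[-0.521,0.148,0],"delta_rot":[0,0,0]},{"grip":0.5,"translation":[-0.521,0.148,0.2],"delta_rot":[0,0,0]},{"grip":0.5,"translation":[0,0,0.3],"delta_rot":[0,0,0]},{"grip":0.5,"translation":[0,0,0.3],"delta_rot":[0,0,0]},{"grip":0.5,"translation":[0,0,0],"delta_rot":[0,0,0]}]'
python3 - <<'E'
from h import *
a=[]
for n,x,y in(("top",290,130),("scene",280,110)):
    i=snapshot(n); a.append(cv2.resize(i[y:y+100,x:x+100],None,fx=4,fy=4,interpolation=cv2.INTER_CUBIC))
cv2.imwrite("pics/g1.png",np.hstack(a)[:,:,::-1])
E
```

```text
t: 8.8
ee_pos: [0.6738, -0.1357, 0.3067]
tool_rot: [179.9, -0.2, -160.4]
contact_force: [0.1, -0.4, 0.1]
gripper_width: 0.0425
```

View pics/g1.png

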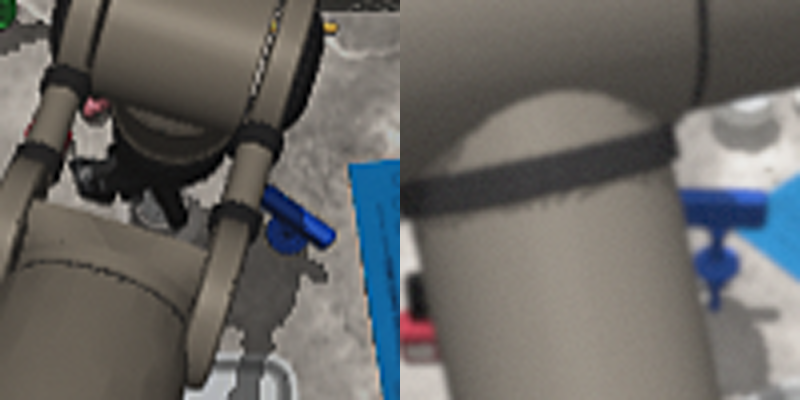

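The arm hides the wing in both views. In the top view only its near end shows, below the gripper at about (330,180), which is consistent with the estimate. I'll descend and close.

```bash
python3 -m pendant '[{"grip":0.5,"translation":[0,0,0.25],"delta_rot":[0,0,0]},{"grip":0.5,"translation":[0,0,0.25],"delta_rot":[0,0,0]},{"grip":0.5,"translation":[0,0,0.25],"delta_rot":[0,0,0]},{"grip":0.5,"translation":[0,0,0],"delta_rot":[0,0,0]},{"grip":0,"translation":[0,0,0],"delta_rot":[0,0,0]}]'
python3 -m pendant '[{"grip":0,"translation":[0,0,0],"delta_rot":[0,0,0]},{"grip":0,"translation":[0,0,0],"delta_rot":[0,0,0]},{"grip":0,"translation":[0,0,0],"delta_rot":[0,0,0]},{"grip":0,"translation":[0,0,0],"delta_rot":[0,0,0]},{"grip":0,"translation":[0,0,0],"delta_rot":[0,0,0]}]'
python3 -c "
from h import *
o=r.get_obs();print(o['contact_force'],o['torque'],o['gripper_width'])"
```

```text
t: 9.52
ee_pos: [0.6745, -0.1356, 0.2638]
tool_rot: [-180.0, 0.0, -160.4]
contact_force: [-0.3, 0.4, 0.8]
gripper_width: 0.0256
t: 10.15
ee_pos: [0.6745, -0.1356, 0.2643]
tool_rot: [-179.9, 0.1, -160.4]
contact_force: [-0.1, -0.9, 3.8]
gripper_width: 0.0129
[-0.11390149 -0.86623046  3.80715751] [-0.0421246  -0.03014075  0.01832323] 0.012877300211617636
```

```bash
python3 -m pendant '[{"grip":0,"translation":[0,0,-0.2],"delta_rot":[0,0,0]},{"grip":0,"translation":[0,0,-0.4],"delta_rot":[0,0,0]},{"grip":0,"translation":[0,0,-0.5],"delta_rot":[0,0,0]},{"grip":0,"translation":[0,0,-0.6],"delta_rot":[0,0,0]},{"grip":0,"translation":[0,0,-0.6],"delta_rot":[0,0,0]}]'
python3 - <<'E'
from h import *
o=r.get_obs(); print(o["joints"],o["ee_pos"],o["tool_rot"],o["contact_force"],o["torque"])
print(tool(np.array([.574,.1297,.40])-o["ee_pos"],o["tool_rot"][2]))
a=[]
for n,x,y in(("top",270,120),("scene",260,80)):
    i=snapshot(n); a.append(cv2.resize(i[y:y+130,x:x+130],None,fx=3,fy=3,interpolation=cv2.INTER_CUBIC))
cv2.imwrite("pics/g2.png",np.hstack(a)[:,:,::-1])
E
```

```text
t: 10.78
ee_pos: [0.6741, -0.1354, 0.4028]
tool_rot: [180.0, -0.1, -160.4]
contact_force: [1.0, -0.3, -1.9]
gripper_width: 0.0132
[-1.77372543e+01  3.77017118e+01  5.74670904e+01 -1.44379789e-03
  8.48978724e+01 -1.27321644e+02] [ 0.67406524 -0.13539533  0.40279901] [ 1.79960719e+02 -5.38943988e-02 -1.60415463e+02] [ 1.02381749 -0.32374117 -1.85759003] [-0.01660767 -0.01129539  0.0276043 ]
(array([  5.42, 283.3 ,   2.8 ]), array([0.0903, 4.7217, 0.0467]))
```

View pics/g2.png

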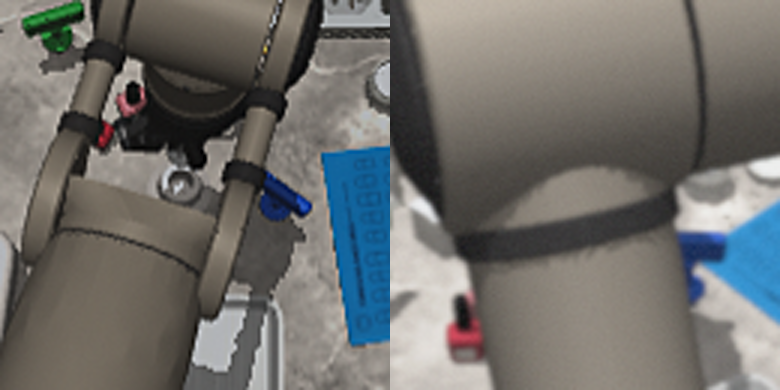

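The stand is now empty (top view at (330,180)) and the puller is in the hand. Next I'll move it over the socket.

```bash
python3 -m pendant '[{"grip":0,"translation":[0.018,0.944,0.01],"delta_rot":[0,0,0]},{"grip":0,"translation":[0.018,0.944,0.01],"delta_rot":[0,0,0]},{"grip":0,"translation":[0.018,0.944,0.01],"delta_rot":[0,0,0]},{"grip":0,"translation":[0.018,0.944,0.01],"delta_rot":[0,0,0]},{"grip":0,"translation":[0.018,0.944,0.01],"delta_rot":[0,0,0]}]'
python3 -m pendant '[{"grip":0,"translation":[0,0,0.1],"delta_rot":[0,0,-1]},{"grip":0,"translation":[0,0,0.1],"delta_rot":[0,0,-1]},{"grip":0,"translation":[0,0,0.1],"delta_rot":[0,0,-1]},{"grip":0,"translation":[0,0,0.1],"delta_rot":[0,0,-1]},{"grip":0,"translation":[0,0,0],"delta_rot":[0,0,-1]}]'
python3 - <<'E'
from h import *
o=r.get_obs(); print(o["joints"],o["ee_pos"],o["tool_rot"],o["contact_force"],o["torque"])
a=[];d={}
p=o["ee_pos"]; 
for n in("top","scene"):
    i=snapshot(n); d[n]=i; q=proj(n,[[p[0],p[1],p[2]-.258],[.574,.1297,.072],[.574,.1297,p[2]-.2]]); print(n,q)
    x,y=(q[0]-65).astype(int); a.append(cv2.resize(i[y:y+130,x:x+130],None,fx=3,fy=3,interpolation=cv2.INTER_CUBIC))
np.savez("im1.npz",**d)
cv2.imwrite("pics/g3.png",np.hstack(a)[:,:,::-1])
E
```

```text
t: 11.5
ee_pos: [0.5731, 0.131, 0.3977]
tool_rot: [180.0, -0.1, -160.4]
contact_force: [0.3, 0.1, -0.4]
gripper_width: 0.0131
t: 12.12
ee_pos: [0.5738, 0.1295, 0.373]
tool_rot: [179.9, -0.2, -140.3]
contact_force: [0.5, -1.2, -1.3]
gripper_width: 0.013
[ 5.25404291e+00  2.77184708e+01  7.96859303e+01 -2.19688575e-03
  7.27905685e+01 -1.24460278e+02] [0.57383658 0.12948621 0.37299637] [ 1.79891408e+02 -1.61942149e-01 -1.40284872e+02] [ 0.46693146 -1.16987947 -1.25960275] [ 0.01318947  0.05392707 -0.03499117]
top [[239.43710339 210.8128876 ]
 [242.12645897 212.82741098]
 [235.29733972 207.70867555]]
scene [[251.041996   244.50701695]
 [253.6569138  255.3131447 ]
 [246.95625254 228.77728769]]
```

View pics/g3.png

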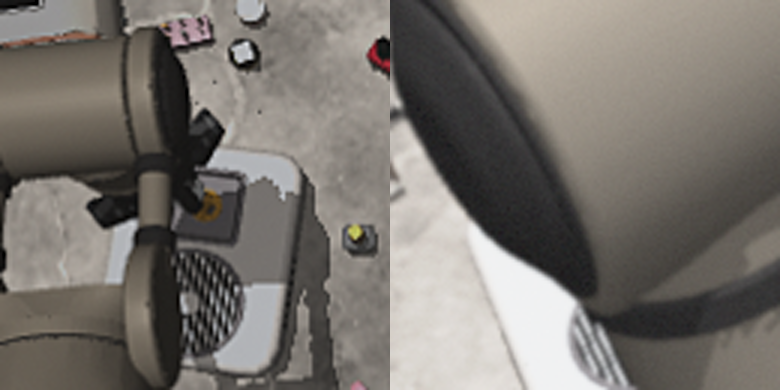

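```bash
python3 - <<'E'
from fit import *
im=np.load("im1.npz")["top"]
x0,y0,k=215,178,60
a=cv2.resize(im[y0:y0+k,x0:x0+k],None,fx=10,fy=10,interpolation=cv2.INTER_CUBIC)
o=r.get_obs();p=o["ee_pos"];yaw=np.radians(o["tool_rot"][2])
P=box(p[0],p[1],p[2]-.158,yaw,.064,.014,.03)
h=cv2.convexHull(((proj("top",P)-[x0,y0]+.5)*10).astype(np.float32)).astype(int)
cv2.polylines(a,[h],True,(255,0,0))
t=np.linspace(0,2*np.pi,40)
for z,rr,col in((p[2]-.258+.044,.017,(0,255,0)),(p[2]-.258+.05,.017,(0,255,0))):
    q=proj("top",np.c_[p[0]+rr*np.cos(t),p[1]+rr*np.sin(t),0*t+z]); cv2.polylines(a,[((q-[x0,y0]+.5)*10).astype(int)],True,col)
q=proj("top",np.c_[.574+.013*np.cos(t),.1297+.013*np.sin(t),0*t+.072]); cv2.polylines(a,[((q-[x0,y0]+.5)*10).astype(int)],True,(255,255,0))
cv2.imwrite("pics/g4.png",a[:,:,::-1])
E
```

```text
(no output)
```

View pics/g4.png

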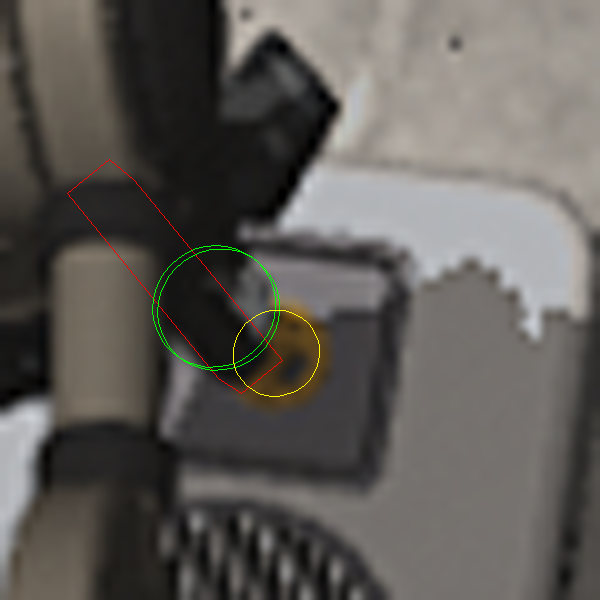

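```bash
python3 - <<'E'
from fit import *
im=np.load("im1.npz")["top"]
x0,y0,k=225,195,30
a=cv2.resize(im[y0:y0+k,x0:x0+k].astype(np.float32),None,fx=20,fy=20,interpolation=0)
a=np.clip(255*(a/255)**.5*1.2,0,255).astype(np.uint8).copy()
o=r.get_obs();p=o["ee_pos"];yaw=np.radians(o["tool_rot"][2])
P=box(p[0],p[1],p[2]-.158,yaw,.064,.014,.03)
h=cv2.convexHull(((proj("top",P)-[x0,y0]+.5)*20).astype(np.float32)).astype(int)
cv2.polylines(a,[h],True,(255,0,0))
cv2.imwrite("pics/g5.png",a[:,:,::-1])
E
```

```text
(no output)
```

View pics/g5.png

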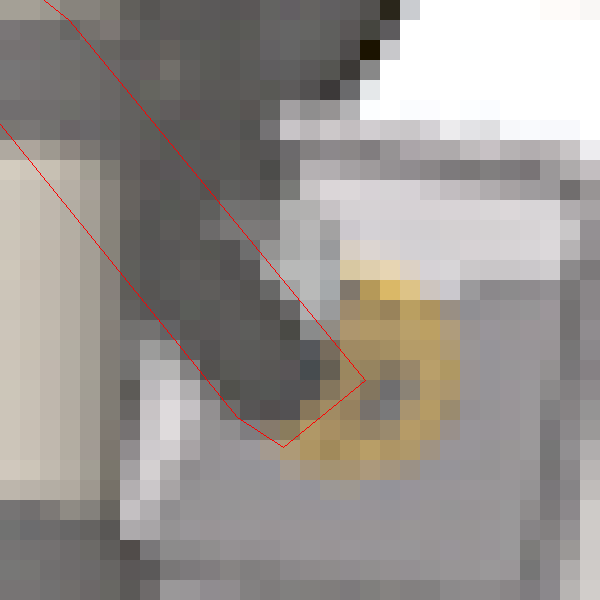

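```bash
cat > wf.py <<'E'
from fit import *
def stad(cx,cy,cz,a,L=.064,W=.014,H=.03,rr=.005):
    t=np.linspace(0,np.pi/2,6); pts=[]
    for sx,sy,t0 in((1,1,0),(-1,1,np.pi/2),(-1,-1,np.pi),(1,-1,1.5*np.pi)):
        for u in t+t0: pts.append([sx*(L/2-rr)+rr*np.cos(u),sy*(W/2-rr)+rr*np.sin(u)])
    pts=np.array(pts); P=np.vstack([np.c_[pts,np.full(len(pts),z)] for z in(-H/2,H/2)])
    return P@rz(a).T+[cx,cy,cz]
def alp(I,win,lo,hi):
    x,y,w=win; g=I[y:y+w,x:x+w].astype(float).mean(2); return np.clip((hi-g)/(hi-lo),0,1)
E
python3 - <<'E'
from wf import *
im0=np.load("im0.npz")["top"]; im1=np.load("im1.npz")["top"]
w=(316,158,32)
for hi in(90,110,125):
  for rr in (.002,.0065):
    A=alp(im0,w,30,hi); A[28:]=0
    mk=lambda p:[stad(p[0],p[1],.106,p[2],rr=rr)]
    x,f=fit(mk,[("top",w,A,0)],[.672,-.134,.35],[.01,.01,.2]); print(hi,rr,x[:2],np.degrees(x[2]),f)
x0,y0,k=232,202,20
print(np.array2string(im1[y0:y0+k,x0:x0+k].mean(2).astype(int),max_line_width=200))
print(np.array2string(im0[178:192,318:342].mean(2).astype(int),max_line_width=200))
E
```

```text
90 0.002 [ 0.67653088 -0.13527471] 21.50153009120858 0.017615264328089623
90 0.0065 [ 0.6753793  -0.13542898] 22.2226563861155 0.015045980078442052
110 0.002 [ 0.67612937 -0.13515875] 21.074102970314403 0.020521501352676105
110 0.0065 [ 0.67578118 -0.13534024] 22.12218847985333 0.018510131777272412
125 0.002 [ 0.67615417 -0.13520371] 21.76912255207229 0.024657808937218903
125 0.0065 [ 0.67578827 -0.13525787] 22.296459253243817 0.022899255009326797
[[ 23  21  22  21  22  20  20  31  45  52  51  44  60  77  81  80  97 105  88  84]
 [ 20  22  22  22  21  21  15  31  88  85  73  67  59  55  50  42  39  44  42  38]
 [ 22  20  22  19  24  23  19  40 107 128 129 124 123 123 112 100  94  83  73  68]
 [ 20  21  21  24  35  34  32  85  86 105 121 123 122 122 123 125 125 127 129 126]
 [ 19  23  21  31  39  41  39  78  91  72 113 122 120 119 119 120 120 121 122 124]
 [ 20  21  22  20  19  33  60  77  89  65 115 125 122 120 120 120 123 123 124 126]
 [ 21  21  24  22  18  21  70  93  93  83 103 112 119 119 123 126 111 109 109 112]
 [ 20  22  23  24  21  19  29  73  94  77  38  58  84  96 107 112  
[... 1699 characters left out ...]
8 139]
 [124 115 144 145 154  68  37 103 167 140 102 127 150  72  17  18  19  12  15 147 138 132 141 140]
 [128 123 146 145 149 120  51  45  84 136 165 172 178 120  44  19  17  29  51 143 136 127 138 133]
 [131 100 130 145 145 153  79  56  43  53  70  84  87  92  64  37  37  70  82 142 138 101 137 132]
 [136 121  80 145 145 147 133 102  66  47  45  45  45  47  50  58  70  89  81 141 133  90 130 125]
 [144 127  87 127 147 145 147 150 117  85  74  73  56  56  61  75  90  87  80 137 100 128 123 117]
 [126 121 124  78 126 139 147 144 147 149 131 131 100 102  87  89  88  88  81  99  78 127 121 115]
 [117 113 116 115  79  95 132 146 145 144 144 143 146 150 108  87  89  83  69  53 142 134 126 123]]
```

```bash
python3 - <<'E'
from wf import *
im1=np.load("im1.npz")["top"]; o=r.get_obs();p=o["ee_pos"];yaw=np.radians(o["tool_rot"][2])
x,y,k=232,207,13
for hi in (45,60):
  for dz in(.156,.160):
    for dy in (0,2):
      A=alp(im1,(x,y,k),22,hi)
      # local thresholds: brass core pit (dark 33-46) not wing
      A[:, 10:]=0; A[5:,9:]=0
      mk=lambda q:[stad(p[0]+q[0]*np.cos(yaw)+q[1]*np.sin(yaw),p[1]+q[0]*np.sin(yaw)-q[1]*np.cos(yaw),p[2]-dz,yaw+np.radians(dy),rr=.005)]
      q,f=fit(mk,[("top",(x,y,k),A,0)],[0,0],[.003,.003]); print(hi,dz,dy,q*1e3,f)
E
```

```text
45 0.156 0 [-2.28707695  1.30532506] 0.012674957026667481
45 0.156 2 [-2.62746155  1.90325475] 0.013004746473583219
45 0.16 0 [-3.3095448   1.60262382] 0.012253674796356306
45 0.16 2 [-3.14613819  2.15653038] 0.012560406083634052
60 0.156 0 [-1.57276985  1.52188307] 0.010896007181146573
60 0.156 2 [-1.87544024  2.05179763] 0.012907733739613951
60 0.16 0 [-2.55793022  1.78528301] 0.010566095500913388
60 0.16 2 [-2.62088585  2.51649857] 0.012511182620341735
```

```bash
python3 -m pendant '[{"grip":0,"translation":[0.034,-0.015,0.2],"delta_rot":[0,0,0]},{"grip":0,"translation":[0,0,0.3],"delta_rot":[0,0,0]},{"grip":0,"translation":[0,0,0.3],"delta_rot":[0,0,0]},{"grip":0,"translation":[0,0,0.2],"delta_rot":[0,0,0]},{"grip":0,"translation":[0,0,0],"delta_rot":[0,0,0]}]'
python3 - <<'E'
from h import *
o=r.get_obs(); print(o["ee_pos"],o["tool_rot"],o["contact_force"],o["torque"])
i=snapshot("top"); a=cv2.resize(i[190:235,215:260],None,fx=12,fy=12,interpolation=0); a=np.clip(255*(a/255.)**.5*1.2,0,255)
cv2.imwrite("pics/g6.png",a[:,:,::-1])
E
```

```text
t: 12.85
ee_pos: [0.573, 0.1273, 0.3134]
tool_rot: [179.9, -0.1, -140.5]
contact_force: [0.2, -0.0, -0.4]
gripper_width: 0.013
[0.5730275  0.1273322  0.31337198] [ 1.79923335e+02 -1.24625755e-01 -1.40453552e+02] [ 0.18416242 -0.04845595 -0.39690598] [ 0.01415038 -0.00670909  0.00461027][ WARN:0@2.001] global loadsave.cpp:1063 imwrite_ Unsupported depth image for selected encoder is fallbacked to CV_8U.
```

View pics/g6.png

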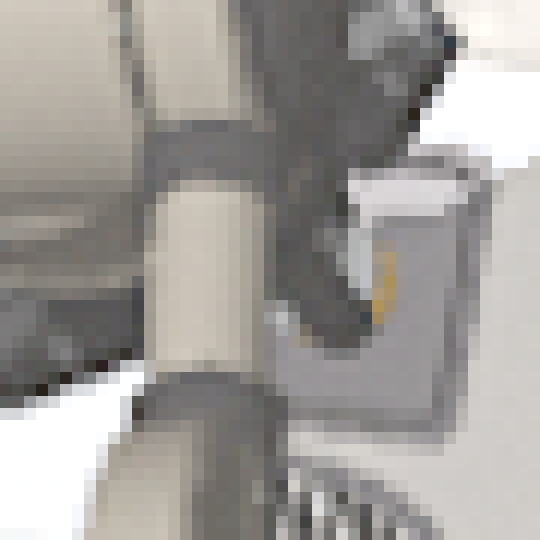

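The nose is in the mouth with no side force, and the collar sits concentrically over the brass (zoomed view at about (355,280)). I'll keep going down.

```bash
python3 -m pendant '[{"grip":0,"translation":[0,0,0.04],"delta_rot":[0,0,0]},{"grip":0,"translation":[0,0,0.04],"delta_rot":[0,0,0]},{"grip":0,"translation":[0,0,0.03],"delta_rot":[0,0,0]},{"grip":0,"translation":[0,0,0.03],"delta_rot":[0,0,0]},{"grip":0,"translation":[0,0,0],"delta_rot":[0,0,0]}]'
python3 -c "
from h import *
o=r.get_obs(); print(o['ee_pos'],o['tool_rot'],o['contact_force'],o['torque'])"
python3 -m pendant '[{"grip":0,"translation":[0,0,0.025],"delta_rot":[0,0,0]},{"grip":0,"translation":[0,0,0.025],"delta_rot":[0,0,0]},{"grip":0,"translation":[0,0,0],"delta_rot":[0,0,0]},{"grip":0,"translation":[0,0,0],"delta_rot":[0,0,0]},{"grip":0,"translation":[0,0,0],"delta_rot":[0,0,0]}]'
python3 -c "
from h import *
o=r.get_obs(); print(o['ee_pos'],o['tool_rot'],o['contact_force'],o['torque'])"
```

```text
t: 13.52
ee_pos: [0.5733, 0.1275, 0.3061]
tool_rot: [180.0, -0.0, -140.4]
contact_force: [0.4, 0.5, -1.2]
gripper_width: 0.0129
[0.57330128 0.1274563  0.30613537] [ 1.79995237e+02 -1.42774516e-02 -1.40422118e+02] [ 0.40562227  0.46176188 -1.20539242] [-0.00341996  0.02185086  0.05019368]
t: 14.15
ee_pos: [0.5733, 0.1275, 0.3033]
tool_rot: [-180.0, 0.0, -140.4]
contact_force: [0.4, -0.4, -1.1]
gripper_width: 0.0127
[0.57334633 0.12746538 0.30332789] [-1.79991825e+02  1.67380005e-03 -1.40420198e+02] [ 0.35504968 -0.35898932 -1.0650955 ] [-0.02754968  0.05833085 -0.04953085]
```

```bash
python3 -m pendant '[{"grip":0,"translation":[0,0,0.025],"delta_rot":[0,0,0]},{"grip":0,"translation":[0,0,0.025],"delta_rot":[0,0,0]},{"grip":0,"translation":[0,0,0],"delta_rot":[0,0,0]},{"grip":0,"translation":[0,0,0],"delta_rot":[0,0,0]},{"grip":0,"translation":[0,0,0],"delta_rot":[0,0,0]}]'
python3 -c "
from h import *
for i in range(3): o=r.get_obs(); print(o['ee_pos'],o['contact_force'],o['torque'])"
```

```text
t: 14.78
ee_pos: [0.5733, 0.1275, 0.3003]
tool_rot: [-180.0, 0.0, -140.4]
contact_force: [-0.9, -0.5, -1.3]
gripper_width: 0.013
[0.57334422 0.12747359 0.30031153] [-0.90810069 -0.52612603 -1.29341279] [-0.02703638  0.02721788 -0.01977862]
[0.57334422 0.12747359 0.30031153] [-0.90810069 -0.52612603 -1.29341279] [-0.02703638  0.02721788 -0.01977862]
[0.57334422 0.12747359 0.30031153] [-0.90810069 -0.52612603 -1.29341279] [-0.02703638  0.02721788 -0.01977862]
```

```bash
python3 -m pendant '[{"grip":0,"translation":[0,0,0.025],"delta_rot":[0,0,0]},{"grip":0,"translation":[0,0,0.025],"delta_rot":[0,0,0]},{"grip":0,"translation":[0,0,0],"delta_rot":[0,0,0]},{"grip":0,"translation":[0,0,0],"delta_rot":[0,0,0]},{"grip":0,"translation":[0,0,0],"delta_rot":[0,0,0]}]'
python3 -c "
from h import *
o=r.get_obs(); print(o['ee_pos'],o['contact_force'],o['torque'])"
python3 -m pendant '[{"grip":0,"translation":[0,0,0.025],"delta_rot":[0,0,0]},{"grip":0,"translation":[0,0,0.025],"delta_rot":[0,0,0]},{"grip":0,"translation":[0,0,0],"delta_rot":[0,0,0]},{"grip":0,"translation":[0,0,0],"delta_rot":[0,0,0]},{"grip":0,"translation":[0,0,0],"delta_rot":[0,0,0]}]'
python3 -c "
from h import *
o=r.get_obs(); print(o['ee_pos'],o['contact_force'],o['torque'])"
```

```text
t: 15.4
ee_pos: [0.5733, 0.1275, 0.2973]
tool_rot: [-180.0, 0.0, -140.4]
contact_force: [-0.1, -0.0, -1.8]
gripper_width: 0.0129
[0.57334411 0.12746258 0.29731774] [-0.10099083 -0.0055818  -1.82018075] [-0.00994531  0.0132017   0.01913534]
t: 16.02
ee_pos: [0.5734, 0.1275, 0.2946]
tool_rot: [-180.0, 0.0, -140.4]
contact_force: [-0.5, 0.3, 4.9]
gripper_width: 0.013
[0.57339732 0.12746404 0.29463191] [-0.5312377   0.28592598  4.91445562] [-0.08973734  0.15621482 -0.03662259]
```

The pin has landed on a rib at TCP z of about 0.2946, a tip depth of about 36 mm, so about 0.4 turn is left. I'll screw clockwise at 20 mm per turn and watch the force.

```bash
python3 -m pendant '[{"grip":0,"translation":[0,0,0.0037],"delta_rot":[0,0,1]},{"grip":0,"translation":[0,0,0.0037],"delta_rot":[0,0,1]},{"grip":0,"translation":[0,0,0.0037],"delta_rot":[0,0,1]},{"grip":0,"translation":[0,0,0.0037],"delta_rot":[0,0,1]},{"grip":0,"translation":[0,0,0.0037],"delta_rot":[0,0,1]}]'
python3 -c "
from h import *
o=r.get_obs(); print(o['ee_pos'],o['contact_force'],o['torque'])"
```

```text
t: 16.65
ee_pos: [0.5735, 0.1276, 0.2935]
tool_rot: [-180.0, 0.1, -160.6]
contact_force: [-1.3, 1.5, 4.5]
gripper_width: 0.0131
[0.57348015 0.12757398 0.29345847] [-1.28170958  1.53879309  4.50092409] [ 0.17091417  0.07530228 -0.0322692 ]
```

```bash
python3 -m pendant '[{"grip":0,"translation":[0,0.0035,0.0037],"delta_rot":[0,0,1]},{"grip":0,"translation":[0,0.0035,0.0037],"delta_rot":[0,0,1]},{"grip":0,"translation":[0,0.0035,0.0037],"delta_rot":[0,0,1]},{"grip":0,"translation":[0,0.0035,0.0037],"delta_rot":[0,0,1]},{"grip":0,"translation":[0,0.0035,0.0037],"delta_rot":[0,0,1]}]'
python3 -c "
from h import *
o=r.get_obs(); print(o['ee_pos'],o['contact_force'],o['torque'])"
```

```text
t: 17.27
ee_pos: [0.5733, 0.1284, 0.2922]
tool_rot: [-180.0, 0.1, 179.4]
contact_force: [0.9, -0.5, 3.9]
gripper_width: 0.013
[0.5733202  0.12838544 0.29224179] [ 0.90175393 -0.49892229  3.87888772] [-0.10109306  0.02087881  0.01745197]
```

```bash
python3 -m pendant '[{"grip":0,"translation":[0,0.002,0.004],"delta_rot":[0,0,1]},{"grip":0,"translation":[0,0.002,0.004],"delta_rot":[0,0,1]},{"grip":0,"translation":[0,0.002,0.004],"delta_rot":[0,0,1]},{"grip":0,"translation":[0,0.002,0.004],"delta_rot":[0,0,1]},{"grip":0,"translation":[0,0.002,0.004],"delta_rot":[0,0,1]}]'
python3 -c "
from h import *
o=r.get_obs(); print(o['ee_pos'],o['contact_force'],o['torque'])"
```

```text
t: 17.9
ee_pos: [0.5734, 0.1292, 0.2912]
tool_rot: [180.0, 0.1, 159.4]
contact_force: [0.2, -0.0, 2.8]
gripper_width: 0.0132
[0.57342063 0.12916857 0.29121181] [ 0.20403406 -0.04064678  2.82190901] [ 0.0786106   0.00961474 -0.00181619]
```

```bash
python3 -m pendant '[{"grip":0,"translation":[0,0.002,0.006],"delta_rot":[0,0,1]},{"grip":0,"translation":[0,0.002,0.005],"delta_rot":[0,0,1]},{"grip":0,"translation":[0,0.002,0.004],"delta_rot":[0,0,1]},{"grip":0,"translation":[0,0.002,0.004],"delta_rot":[0,0,1]},{"grip":0,"translation":[0,0.002,0.004],"delta_rot":[0,0,1]}]'
python3 -c "
from h import *
o=r.get_obs(); print(o['ee_pos'],o['contact_force'],o['torque'])"
```

```text
t: 18.52
ee_pos: [0.5739, 0.1298, 0.2902]
tool_rot: [179.9, 0.1, 139.4]
contact_force: [-0.4, 1.5, 5.5]
gripper_width: 0.0132
[0.57386622 0.129752   0.29021845] [-0.42973182  1.519389    5.54846634] [ 0.08821834 -0.03092997 -0.00552573]
```

```bash
python3 -m pendant '[{"grip":0,"translation":[0,0.002,0.0037],"delta_rot":[0,0,1]},{"grip":0,"translation":[0,0.002,0.0037],"delta_rot":[0,0,1]},{"grip":0,"translation":[0,0.002,0.0037],"delta_rot":[0,0,1]},{"grip":0,"translation":[0,0.002,0.0037],"delta_rot":[0,0,1]},{"grip":0,"translation":[0,0.002,0.0037],"delta_rot":[0,0,1]}]'
python3 -c "
from h import *
o=r.get_obs(); print(o['ee_pos'],o['contact_force'],o['torque'])"
```

```text
t: 19.15
ee_pos: [0.5743, 0.1301, 0.2892]
tool_rot: [179.9, 0.1, 119.4]
contact_force: [0.2, 0.2, 6.5]
gripper_width: 0.0133
[0.57432031 0.13006894 0.28917707] [0.20673783 0.21833708 6.50481518] [ 0.02313892  0.06425884 -0.01602826]
```

```bash
python3 -m pendant '[{"grip":0,"translation":[0,0.002,0.0037],"delta_rot":[0,0,1]},{"grip":0,"translation":[0,0.002,0.0037],"delta_rot":[0,0,1]},{"grip":0,"translation":[0,0.002,0.0037],"delta_rot":[0,0,1]},{"grip":0,"translation":[0,0,0],"delta_rot":[0,0,0]},{"grip":0,"translation":[0,0,0],"delta_rot":[0,0,0]}]'
python3 -c "
from h import *
o=r.get_obs(); print(o['ee_pos'],o['contact_force'],o['torque'])
i=snapshot('top'); a=cv2.resize(i[180:245,205:285],None,fx=9,fy=9,interpolation=0); a=np.clip(255*(a/255.)**.5*1.2,0,255).astype(np.uint8)
cv2.imwrite('pics/g7.png',a[:,:,::-1])"
```

```text
t: 19.77
ee_pos: [0.5744, 0.1301, 0.2883]
tool_rot: [179.9, 0.0, 107.6]
contact_force: [0.4, -0.3, 6.4]
gripper_width: 0.0133
[0.57442626 0.13013946 0.28828622] [ 0.36274902 -0.34574893  6.40219897] [-0.09979038  0.14295726  0.00834738]
```

View pics/g7.png

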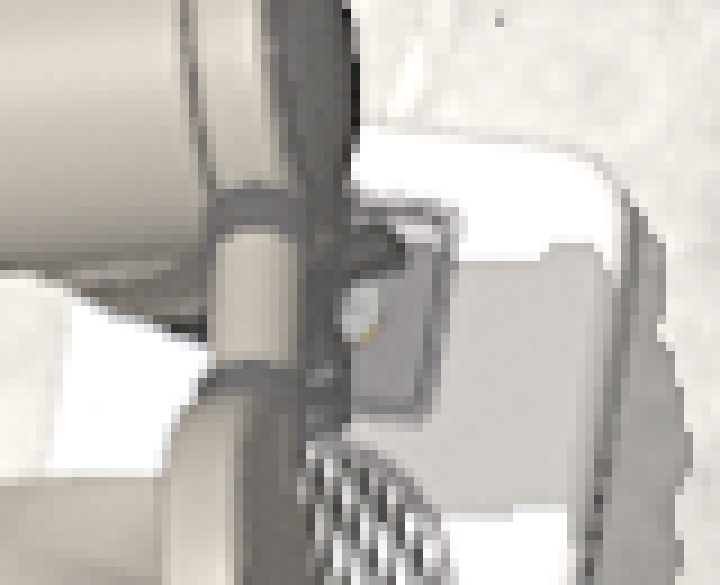

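The collar is nearly down over the brass: at about (360,310) in the zoomed view, only a sliver of brass still shows. I'll continue in small steps.

```bash
python3 -m pendant '[{"grip":0,"translation":[0,0.002,0.0037],"delta_rot":[0,0,1]},{"grip":0,"translation":[0,0.002,0.0037],"delta_rot":[0,0,1]},{"grip":0,"translation":[0,0.002,0.0037],"delta_rot":[0,0,1]},{"grip":0,"translation":[0,0,0],"delta_rot":[0,0,0]},{"grip":0,"translation":[0,0,0],"delta_rot":[0,0,0]}]'
python3 -c "
from h import *
o=r.get_obs(); print(o['ee_pos'],o['contact_force'],o['torque'])"
```

```text
t: 20.45
ee_pos: [0.5747, 0.1303, 0.2876]
tool_rot: [179.9, 0.0, 95.6]
contact_force: [-1.0, -0.0, 4.5]
gripper_width: 0.013
[0.5747173  0.13025717 0.28763785] [-1.00920862 -0.00619079  4.48787303] [-0.08060021  0.24437103 -0.00986974]
```

```bash
python3 -m pendant '[{"grip":0,"translation":[0,0.002,0.004],"delta_rot":[0,0,1]},{"grip":0,"translation":[0,0.002,0.004],"delta_rot":[0,0,1]},{"grip":0,"translation":[0,0.002,0.004],"delta_rot":[0,0,1]},{"grip":0,"translation":[0,0,0],"delta_rot":[0,0,0]},{"grip":0,"translation":[0,0,0],"delta_rot":[0,0,0]}]'
python3 -c "
from h import *
o=r.get_obs(); print(o['ee_pos'],o['contact_force'],o['torque'])"
```

```text
t: 21.08
ee_pos: [0.5751, 0.1303, 0.2868]
tool_rot: [180.0, -0.0, 83.6]
contact_force: [-1.4, 0.4, 5.2]
gripper_width: 0.0129
[0.57505535 0.13028588 0.2868326 ] [-1.43983996  0.35060078  5.16174696] [-0.08688965  0.22177742  0.00399326]
```

```bash
python3 -m pendant '[{"grip":0,"translation":[0,-0.002,0.004],"delta_rot":[0,0,1]},{"grip":0,"translation":[0,-0.002,0.004],"delta_rot":[0,0,1]},{"grip":0,"translation":[0,-0.002,0.003],"delta_rot":[0,0,1]},{"grip":0,"translation":[0,0,0],"delta_rot":[0,0,0]},{"grip":0,"translation":[0,0,0],"delta_rot":[0,0,0]}]'
python3 -c "
from h import *
o=r.get_obs(); print(o['ee_pos'],o['contact_force'],o['torque'])"
```

```text
t: 21.7
ee_pos: [0.5749, 0.1303, 0.2863]
tool_rot: [179.9, -0.0, 71.6]
contact_force: [-0.3, 0.0, 5.6]
gripper_width: 0.0133
[0.57486713 0.13034314 0.28628912] [-0.25189967  0.02406315  5.63712542] [-0.09217318  0.08746497  0.00730201]
```

```bash
python3 -m pendant '[{"grip":0,"translation":[0,0,0.004],"delta_rot":[0,0,1]},{"grip":0,"translation":[0,0,0.0037],"delta_rot":[0,0,1]},{"grip":0,"translation":[0,0,0.0],"delta_rot":[0,0,0]},{"grip":0,"translation":[0,0,0],"delta_rot":[0,0,0]},{"grip":0,"translation":[0,0,0],"delta_rot":[0,0,0]}]'
python3 -c "
from h import *
o=r.get_obs(); print(o['ee_pos'],o['contact_force'],o['torque'])"
python3 -m pendant '[{"grip":0,"translation":[0,0,0.004],"delta_rot":[0,0,1]},{"grip":0,"translation":[0,0,0.0037],"delta_rot":[0,0,1]},{"grip":0,"translation":[0,0,0.0],"delta_rot":[0,0,0]},{"grip":0,"translation":[0,0,0],"delta_rot":[0,0,0]},{"grip":0,"translation":[0,0,0],"delta_rot":[0,0,0]}]'
python3 -c "
from h import *
o=r.get_obs(); print(o['ee_pos'],o['contact_force'],o['torque'])"
```

```text
t: 22.32
ee_pos: [0.575, 0.1303, 0.2863]
tool_rot: [179.9, -0.1, 63.6]
contact_force: [-0.2, 0.3, 7.2]
gripper_width: 0.0135
[0.57495747 0.13032042 0.2862539 ] [-0.15742417  0.29822876  7.15998131] [-0.15528205  0.20592063 -0.05215104]
t: 22.95
ee_pos: [0.575, 0.1303, 0.2862]
tool_rot: [179.9, -0.1, 55.6]
contact_force: [-1.0, -0.1, 10.6]
gripper_width: 0.0131
[0.57500451 0.13032818 0.28624271] [-1.00457551 -0.09132618 10.55365518] [-0.16676427  0.34104375 -0.08066973]
```

The collar is home: z has stopped at 0.2862, as predicted, and the force is rising. I'll stop turning here and draw the cartridge up slowly.

```bash
python3 -m pendant '[{"grip":0,"translation":[0,0,-0.03],"delta_rot":[0,0,0]},{"grip":0,"translation":[0,0,-0.04],"delta_rot":[0,0,0]},{"grip":0,"translation":[0,0,-0.04],"delta_rot":[0,0,0]},{"grip":0,"translation":[0,0,-0.04],"delta_rot":[0,0,0]},{"grip":0,"translation":[0,0,0],"delta_rot":[0,0,0]}]'
python3 -c "
from h import *
o=r.get_obs(); print(o['ee_pos'],o['tool_rot'],o['contact_force'],o['torque'])
i=snapshot('top'); a=cv2.resize(i[180:245,205:285],None,fx=9,fy=9,interpolation=0); a=np.clip(255*(a/255.)**.5*1.2,0,255).astype(np.uint8)
cv2.imwrite('pics/g8.png',a[:,:,::-1])"
```

```text
t: 23.58
ee_pos: [0.5742, 0.1303, 0.293]
tool_rot: [-179.9, 0.1, 55.6]
contact_force: [-0.9, 0.3, -11.7]
gripper_width: 0.0132
[0.57422025 0.13034143 0.29298512] [-1.79894791e+02  8.73960950e-02  5.55811283e+01] [ -0.86944946   0.28850064 -11.73940504] [ 0.07834295  0.02427055 -0.00622496]
```

View pics/g8.png

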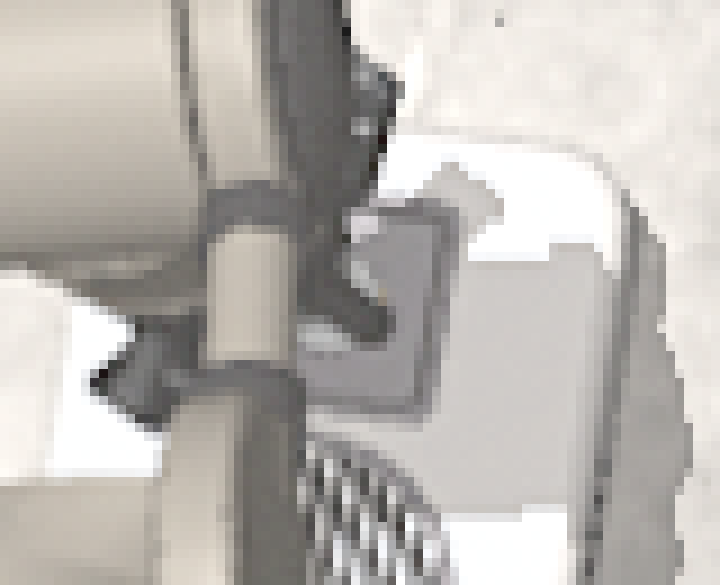

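Pull is about 11 N and the cartridge follows. I'll keep drawing it up.

```bash
python3 -m pendant '[{"grip":0,"translation":[0,0,-0.1],"delta_rot":[0,0,0]},{"grip":0,"translation":[0,0,-0.12],"delta_rot":[0,0,0]},{"grip":0,"translation":[0,0,-0.12],"delta_rot":[0,0,0]},{"grip":0,"translation":[0,0,-0.12],"delta_rot":[0,0,0]},{"grip":0,"translation":[0,0,-0.12],"delta_rot":[0,0,0]}]'
python3 -m pendant '[{"grip":0,"translation":[0,0,-0.12],"delta_rot":[0,0,0]},{"grip":0,"translation":[0,0,-0.12],"delta_rot":[0,0,0]},{"grip":0,"translation":[0,0,-0.12],"delta_rot":[0,0,0]},{"grip":0,"translation":[0,0,-0.12],"delta_rot":[0,0,0]},{"grip":0,"translation":[0,0,-0.12],"delta_rot":[0,0,0]}]'
python3 -m pendant '[{"grip":0,"translation":[0,0,-0.12],"delta_rot":[0,0,0]},{"grip":0,"translation":[0,0,-0.14],"delta_rot":[0,0,0]},{"grip":0,"translation":[0,0,-0.14],"delta_rot":[0,0,0]},{"grip":0,"translation":[0,0,-0.14],"delta_rot":[0,0,0]},{"grip":0,"translation":[0,0,-0.1],"delta_rot":[0,0,0]}]'
python3 - <<'E'
from h import *
o=r.get_obs(); print(o['ee_pos'],o['tool_rot'],o['contact_force'],o['torque'])
i=snapshot('top'); a=cv2.resize(i[160:290,200:390],None,fx=4,fy=4,interpolation=2)
cv2.imwrite('pics/g9.png',a[:,:,::-1])
# tray fit: outline
for k,d in enumerate(silhouettes("top","tray")):
    print(d["score"],d["extent"])
S=np.load("S0.npz")
for key in S:
    if "tray" in key: print(key, cv2.minAreaRect(np.argwhere(S[key])[:,::-1].astype(np.float32)))
m=S["top-tray-0"]; ys,xs=np.nonzero(m); print(onz("top",[[xs.mean(),ys.mean()]],.018))
print(onz("top",cv2.boxPoints(cv2.minAreaRect(np.argwhere(m)[:,::-1].astype(np.float32))),.023))
E
```

```text
t: 24.25
ee_pos: [0.5746, 0.1303, 0.3292]
tool_rot: [180.0, -0.0, 55.6]
contact_force: [0.9, -0.0, -6.2]
gripper_width: 0.0133
t: 24.88
ee_pos: [0.5746, 0.1303, 0.3651]
tool_rot: [180.0, -0.0, 55.6]
contact_force: [0.3, -0.3, -4.7]
gripper_width: 0.013
t: 25.5
ee_pos: [0.5746, 0.1303, 0.4036]
tool_rot: [180.0, -0.0, 55.6]
contact_force: [0.9, -0.7, -4.9]
gripper_width: 0.0132
[0.57463877 0.13031309 0.40360037] [ 1.79973181e+02 -1.48320041e-02  5.55774158e+01] [ 0.90629904 -0.71459876 -4.93729785] [-0.02019518  0.03432721  0.02067792]
0.88 [316.5, 216.3, 368.0, 278.4]
scene-tray-0 ((254.10348510742188, 255.75863647460938), (22.2834415435791, 29.339862823486328), 68.19859313964844)
scene-tray-1 ((380.48822021484375, 235.94708251953125), (69.51071166992188, 53.503360748291016), 50.90614318847656)
top-tray-0 ((340.2815856933594, 247.17340087890625), (46.605838775634766, 59.173702239990234), 1.3639274835586548)
[[ 0.47096768 -0.16696007  0.018     ]]
[[ 0.38384969 -0.08995204  0.023     ]
 [ 0.56476268 -0.09670894  0.023     ]
 [ 0.55930593 -0.24167935  0.023     ]
 [ 0.37838424 -0.23143284  0.023     ]]
```

View pics/g9.png

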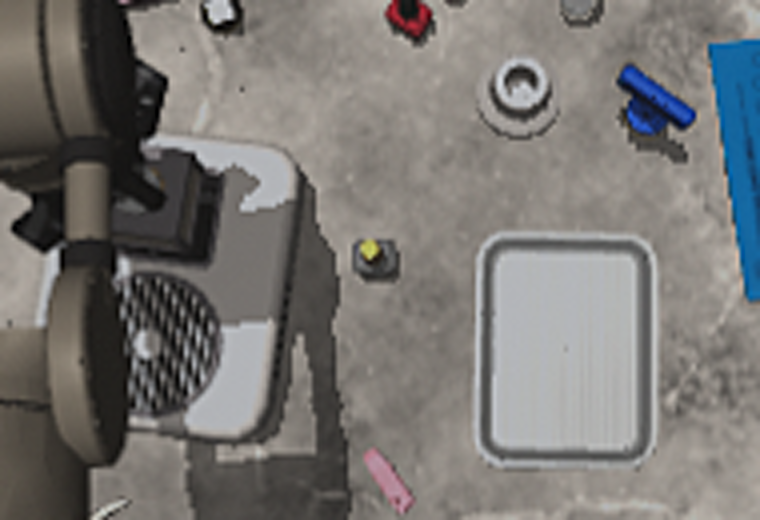

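The cartridge is out and hanging from the puller; the well at (200,210) is clear below it. The tray centre is at about (0.471, -0.1655), so I'll carry it over.

```bash
python3 -m pendant '[{"grip":0,"translation":[-0.3,0.081,0],"delta_rot":[0,0,0]},{"grip":0,"translation":[-0.6,0.162,0],"delta_rot":[0,0,0]},{"grip":0,"translation":[-0.7,0.189,0],"delta_rot":[0,0,0]},{"grip":0,"translation":[-0.7,0.189,0],"delta_rot":[0,0,0]},{"grip":0,"translation":[-0.7,0.189,0],"delta_rot":[0,0,0]}]'
python3 -m pendant '[{"grip":0,"translation":[-0.7,0.189,0],"delta_rot":[0,0,0]},{"grip":0,"translation":[-0.6,0.162,0],"delta_rot":[0,0,0]},{"grip":0,"translation":[-0.45,0.121,0],"delta_rot":[0,0,0]},{"grip":0,"translation":[-0.29,0.079,0],"delta_rot":[0,0,0]},{"grip":0,"translation":[0,0,0],"delta_rot":[0,0,0]}]'
python3 - <<'E'
from h import *
o=r.get_obs(); print(o['ee_pos'],o['tool_rot'],o['contact_force'],o['torque'])
a=[]
for n,x,y in(("top",270,170),("scene",310,150)):
    i=snapshot(n); a.append(cv2.resize(i[y:y+130,x:x+130],None,fx=3,fy=3,interpolation=2))
cv2.imwrite('pics/g10.png',np.hstack(a)[:,:,::-1])
E
```

```text
t: 26.22
ee_pos: [0.5117, -0.0476, 0.4027]
tool_rot: [-180.0, 0.0, 55.6]
contact_force: [-0.0, -0.1, -3.6]
gripper_width: 0.0129
t: 26.85
ee_pos: [0.4704, -0.1663, 0.4028]
tool_rot: [-180.0, 0.0, 55.5]
contact_force: [0.6, 0.1, -4.9]
gripper_width: 0.0131
[ 0.4704345  -0.16633034  0.40282402] [-1.79986053e+02  9.25528937e-03  5.54579449e+01] [ 0.63353306  0.07519948 -4.86869395] [ 0.04241099 -0.01999691 -0.0144092 ]
```

View pics/g10.png

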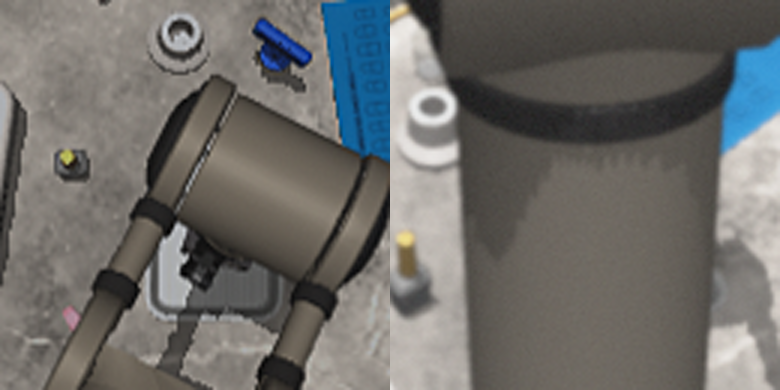

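```bash
python3 -m pendant '[{"grip":0,"translation":[0,0,0.15],"delta_rot":[0,0,0]},{"grip":0,"translation":[0,0,0.3],"delta_rot":[0,0,0]},{"grip":0,"translation":[0,0,0.3],"delta_rot":[0,0,0]},{"grip":0,"translation":[0,0,0.3],"delta_rot":[0,0,0]},{"grip":0,"translation":[0,0,0.3],"delta_rot":[0,0,0]}]'
python3 -m pendant '[{"grip":0,"translation":[0,0,0.2],"delta_rot":[0,0,0]},{"grip":0,"translation":[0,0,0.15],"delta_rot":[0,0,0]},{"grip":0,"translation":[0,0,0.08],"delta_rot":[0,0,0]},{"grip":0,"translation":[0,0,0.02],"delta_rot":[0,0,0]},{"grip":0,"translation":[0,0,0],"delta_rot":[0,0,0]}]'
python3 - <<'E'
from h import *
a=[]
for n,x,y in(("top",270,170),("scene",310,150)):
    i=snapshot(n); a.append(cv2.resize(i[y:y+130,x:x+130],None,fx=3,fy=3,interpolation=2))
cv2.imwrite('pics/g11.png',np.hstack(a)[:,:,::-1])
E
```

```text
t: 27.58
ee_pos: [0.4712, -0.1644, 0.3208]
tool_rot: [-180.0, -0.0, 55.7]
contact_force: [-0.4, 0.6, -4.5]
gripper_width: 0.0129
t: 28.2
ee_pos: [0.4711, -0.1654, 0.2953]
tool_rot: [180.0, -0.0, 55.6]
contact_force: [0.6, 0.4, -3.8]
gripper_width: 0.0132
```

View pics/g11.png

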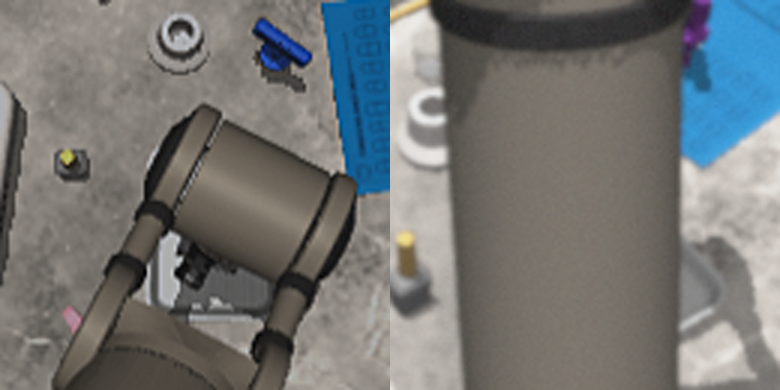

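The cartridge is inside the tray outline as far as it can be seen. I'll lower gently to contact.

```bash
python3 -m pendant '[{"grip":0,"translation":[0,0,0.03],"delta_rot":[0,0,0]},{"grip":0,"translation":[0,0,0.03],"delta_rot":[0,0,0]},{"grip":0,"translation":[0,0,0.02],"delta_rot":[0,0,0]},{"grip":0,"translation":[0,0,0.02],"delta_rot":[0,0,0]},{"grip":0,"translation":[0,0,0],"delta_rot":[0,0,0]}]'
python3 -m pendant '[{"grip":0,"translation":[0,0,0.015],"delta_rot":[0,0,0]},{"grip":0,"translation":[0,0,0],"delta_rot":[0,0,0]},{"grip":0,"translation":[0,0,0],"delta_rot":[0,0,0]},{"grip":0,"translation":[0,0,0],"delta_rot":[0,0,0]},{"grip":0,"translation":[0,0,0],"delta_rot":[0,0,0]}]'
```

```text
t: 28.92
ee_pos: [0.471, -0.1653, 0.2889]
tool_rot: [-180.0, 0.0, 55.6]
contact_force: [-1.3, -0.0, -4.7]
gripper_width: 0.0133
t: 29.55
ee_pos: [0.471, -0.1653, 0.2881]
tool_rot: [180.0, 0.0, 55.6]
contact_force: [0.6, -0.4, -1.9]
gripper_width: 0.0133
```

```bash
python3 -m pendant '[{"grip":0,"translation":[0,0,0.01],"delta_rot":[0,0,0]},{"grip":0,"translation":[0,0,0.008],"delta_rot":[0,0,0]},{"grip":0,"translation":[0,0,0],"delta_rot":[0,0,0]},{"grip":0,"translation":[0,0,0],"delta_rot":[0,0,0]},{"grip":0,"translation":[0,0,0],"delta_rot":[0,0,0]}]'
```

```text
t: 30.18
ee_pos: [0.471, -0.1653, 0.2873]
tool_rot: [180.0, 0.0, 55.6]
contact_force: [-0.9, 0.8, 5.5]
gripper_width: 0.0132
```

Now firmly on the floor (+5.5 N at TCP z 0.2873, predicted 0.287). I'll release and retreat upward.

```bash
python3 -m pendant '[{"grip":0.15,"translation":[0,0,0],"delta_rot":[0,0,0]},{"grip":0.25,"translation":[0,0,0],"delta_rot":[0,0,0]},{"grip":0.4,"translation":[0,0,0],"delta_rot":[0,0,0]},{"grip":0.4,"translation":[0,0,0],"delta_rot":[0,0,0]},{"grip":0.4,"translation":[0,0,-0.1],"delta_rot":[0,0,0]}]'
python3 -m pendant '[{"grip":0.4,"translation":[0,0,-0.3],"delta_rot":[0,0,0]},{"grip":0.4,"translation":[0,0,-0.6],"delta_rot":[0,0,0]},{"grip":0.4,"translation":[0,0,-0.6],"delta_rot":[0,0,0]},{"grip":0.4,"translation":[0,0,-0.6],"delta_rot":[0,0,0]},{"grip":0.4,"translation":[0,0,0],"delta_rot":[0,0,0]}]'
python3 -c "
from h import *
print(tool(np.array([.159,-.5,.42])-r.get_obs()['ee_pos'],r.get_obs()['tool_rot'][2]))"
```

```text
t: 30.8
ee_pos: [0.4709, -0.1653, 0.2928]
tool_rot: [-179.9, 0.0, 55.6]
contact_force: [-1.0, -0.4, -0.2]
gripper_width: 0.0341
t: 31.42
ee_pos: [0.4713, -0.1654, 0.4221]
tool_rot: [179.6, -0.0, 55.6]
contact_force: [-0.2, 0.4, -0.3]
gripper_width: 0.0342
(array([-452.54,  -68.53,    2.14]), array([-7.5424, -1.1422,  0.0357]))
```

Clear of the puller. I'll move aside so the cameras can see.

```bash
python3 -m pendant '[{"grip":0.4,"translation":[-0.7,-0.11,0],"delta_rot":[0,0,0]},{"grip":0.4,"translation":[-0.9,-0.13,0],"delta_rot":[0,0,0]},{"grip":0.4,"translation":[-0.9,-0.13,0],"delta_rot":[0,0,0]},{"grip":0.4,"translation":[-0.9,-0.13,0],"delta_rot":[0,0,0]},{"grip":0.4,"translation":[-0.9,-0.13,0],"delta_rot":[0,0,0]}]'
python3 -m pendant '[{"grip":0.4,"translation":[-0.9,-0.13,0],"delta_rot":[0,0,0]},{"grip":0.4,"translation":[-0.9,-0.13,0],"delta_rot":[0,0,0]},{"grip":0.4,"translation":[-0.7,-0.11,0],"delta_rot":[0,0,0]},{"grip":0.4,"translation":[-0.5,-0.07,0],"delta_rot":[0,0,0]},{"grip":0.4,"translation":[0,0,0],"delta_rot":[0,0,0]}]'
python3 - <<'E'
from h import *
a=[]
for n,x,y in(("top",200,150),("scene",200,120)):
    i=snapshot(n); a.append(cv2.resize(i[y:y+180,x:x+230],None,fx=1.7,fy=1.7,interpolation=2)); cv2.imwrite(f'pics/end_{n}.png',i[:,:,::-1])
    x,y,w=(300,190,90) if n=="top" else (330,160,90)
    cv2.imwrite(f'pics/endz_{n}.png',cv2.resize(i[y:y+w,x:x+w],None,fx=4.3,fy=4.3,interpolation=2)[:,:,::-1])
cv2.imwrite('pics/g12.png',np.hstack(a)[:,:,::-1])
cv2.imwrite('pics/g13.png',np.hstack([cv2.imread('pics/endz_top.png'),cv2.imread('pics/endz_scene.png')]))
E
```

```text
t: 32.05
ee_pos: [0.2925, -0.3576, 0.4183]
tool_rot: [-180.0, -0.0, 55.6]
contact_force: [-0.3, -0.6, -0.0]
gripper_width: 0.034
t: 32.67
ee_pos: [0.169, -0.4913, 0.4178]
tool_rot: [-179.9, -0.1, 55.4]
contact_force: [-0.3, 0.0, -0.6]
gripper_width: 0.0343
```

View pics/g12.png

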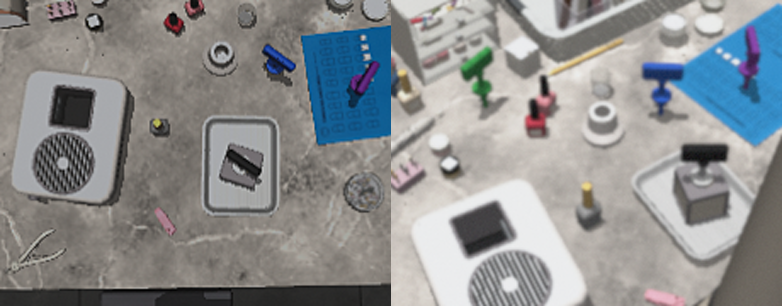

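View pics/g13.png

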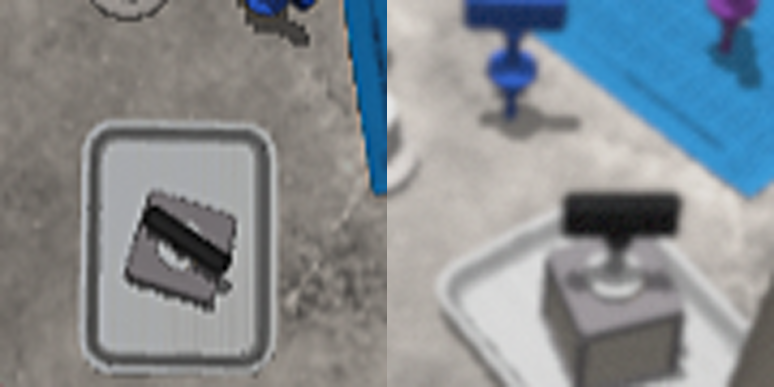

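The cartridge stands upright and flat in the middle of the tray (top view about (343,247)), with the puller upright and its collar on the top. The well and the stand are empty and the bystanders are unmoved. I'll hand in.

```bash
python3 -c "
from h import *
print(r.get_obs()['t']); print(r.hand_in())"
```

```text
32.775
the job is handed in; nothing more can be done
None
```

The cartridge now stands upright near the middle of the steel tray with the puller still screwed in. I handed the job in at 32.8 s of the 70 s, with the arm clear of everything.

- **Screwing in:** The pin landed on a rib about 36 mm down, and I turned the puller clockwise about 164°, pressing with 4 to 8 N. The collar touched down at the predicted height. I stopped at most 16° (0.28 rad) after that, under the 0.4 rad limit. The twist reading peaked at about 0.08 N m on a noisy sensor (roughly ±0.05).
- **Drawing out and placing:** The first pull was about 11 N and fell off as the cartridge cleared the seals. It met the tray floor at the predicted height, pressed at about 5.5 N.
- **Last pictures:** Both views show the cartridge upright and the collar on its top. The well and the stand are empty, and the bottles and other things look unmoved.
- **Not confirmed:** I could not check directly that the insert stayed put. The cartridge stands turned about 10° from its angle in the well, probably on the puller during the lift or release. The arm hid both camera views during the grasp and part of the insertion, so I relied on force readings there.

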